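Load the drying turntable with long and short finials

TASK

Push the finishing turntable round by its pegs until the red peg stands at the white arrow, then press every long finial fully home on the spigots of the red row, foot flat on the deck; next push it round until the yellow peg stands at the arrow and press every short finial fully home on the yellow row. Finally push the turntable until the blue peg stands at the arrow, so that both rows face the drying lamps, and leave the other things on the bench where they are.

Things in the scene. Friction and masses are not known exactly. Their poses are not given: they have to be found in the camera images.
- mark (a point): the index mark: the point 130 mm from the turntable's axis, straight in front of the white arrow that is fixed to the turntable's stand beside the rim; a peg stands at the arrow when it is above this point. Its z axis is up and its x axis points from here to the turntable's axis (which is therefore 130 mm along +x of it). Given 75 mm above the bench
- red_peg (a point): the red-topped upright peg on the rim of the round wooden turntable (deck 224 mm across), at the middle of the red row's outer side; steel, 14 mm thick (18 at its top), reaching from the deck at 45 mm to 104 mm above the bench. The point is on its axis, 75 mm up, 130 mm from the turntable's axis. The turntable turns without end, takes about 0.5 N at the peg and stays where left
- yellow_peg (a point): the yellow-topped upright peg on the rim of the round wooden turntable (deck 224 mm across), opposite the red peg, at the middle of the yellow row's outer side; steel, 14 mm thick (18 at its top), reaching from the deck at 45 mm to 104 mm above the bench. The point is on its axis, 75 mm up, 130 mm from the turntable's axis. The turntable turns without end, takes about 0.5 N at the peg and stays where left
- blue_peg (a point): the blue-topped upright peg on the rim of the round wooden turntable (deck 224 mm across), a quarter turn clockwise (seen from above) from the red peg, between the rows; steel, 14 mm thick (18 at its top), reaching from the deck at 45 mm to 104 mm above the bench. The point is on its axis, 75 mm up, 130 mm from the turntable's axis. The turntable turns without end, takes about 0.5 N at the peg and stays where left
- plain_peg (a point): the wood-coloured-topped upright peg on the rim of the round wooden turntable (deck 224 mm across), opposite the blue peg, between the rows; steel, 14 mm thick (18 at its top), reaching from the deck at 45 mm to 104 mm above the bench. The point is on its axis, 75 mm up, 130 mm from the turntable's axis. The turntable turns without end, takes about 0.5 N at the peg and stays where left
- red_spigot0 (a point): tapered metal spigot 0 of the three on the red stripe (for long finials); upright, 34 mm high above the deck, 21 mm across at its foot and 10 mm at its tip, with sprung flanks. The point is at its foot on the deck, 45 mm above the bench, z up. Spigots in a row stand 55 mm apart; the row's middle spigot is 70 mm from the turntable's axis, and its peg 60 mm further out
- red_spigot1 (a point): tapered metal spigot 1 of the three on the red stripe (for long finials); upright, 34 mm high above the deck, 21 mm across at its foot and 10 mm at its tip, with sprung flanks. The point is at its foot on the deck, 45 mm above the bench, z up. Spigots in a row stand 55 mm apart; the row's middle spigot is 70 mm from the turntable's axis, and its peg 60 mm further out
- red_spigot2 (a point): tapered metal spigot 2 of the three on the red stripe (for long finials); upright, 34 mm high above the deck, 21 mm across at its foot and 10 mm at its tip, with sprung flanks. The point is at its foot on the deck, 45 mm above the bench, z up. Spigots in a row stand 55 mm apart; the row's middle spigot is 70 mm from the turntable's axis, and its peg 60 mm further out
- yellow_spigot0 (a point): tapered metal spigot 0 of the three on the yellow stripe (for short finials); upright, 34 mm high above the deck, 21 mm across at its foot and 10 mm at its tip, with sprung flanks. The point is at its foot on the deck, 45 mm above the bench, z up. Spigots in a row stand 55 mm apart; the row's middle spigot is 70 mm from the turntable's axis, and its peg 60 mm further out
- yellow_spigot1 (a point): tapered metal spigot 1 of the three on the yellow stripe (for short finials); upright, 34 mm high above the deck, 21 mm across at its foot and 10 mm at its tip, with sprung flanks. The point is at its foot on the deck, 45 mm above the bench, z up. Spigots in a row stand 55 mm apart; the row's middle spigot is 70 mm from the turntable's axis, and its peg 60 mm further out
- yellow_spigot2 (a point): tapered metal spigot 2 of the three on the yellow stripe (for short finials); upright, 34 mm high above the deck, 21 mm across at its foot and 10 mm at its tip, with sprung flanks. The point is at its foot on the deck, 45 mm above the bench, z up. Spigots in a row stand 55 mm apart; the row's middle spigot is 70 mm from the turntable's axis, and its peg 60 mm further out
- long1_mid (a point): a long turned wooden furniture finial: a round body 30 mm thick on a brass flange 44 mm across and 8 mm thick at its foot, 75 mm tall in all, about 130 g; starts upright on the bench. A 19 mm bore, 34 mm deep, opens in its foot. The point is at its centre, half-way up, z towards the rounded top. Laid on a spigot it stops about 10 mm short; pushed down with 8 to 12 N it goes home, foot flat on the deck, and friction holds it. May be absent
- long2_mid (a point): a long turned wooden furniture finial: a round body 30 mm thick on a brass flange 44 mm across and 8 mm thick at its foot, 75 mm tall in all, about 130 g; starts upright on the bench. A 19 mm bore, 34 mm deep, opens in its foot. The point is at its centre, half-way up, z towards the rounded top. Laid on a spigot it stops about 10 mm short; pushed down with 8 to 12 N it goes home, foot flat on the deck, and friction holds it. May be absent
- long3_mid (a point): a long turned wooden furniture finial: a round body 30 mm thick on a brass flange 44 mm across and 8 mm thick at its foot, 75 mm tall in all, about 130 g; starts upright on the bench. A 19 mm bore, 34 mm deep, opens in its foot. The point is at its centre, half-way up, z towards the rounded top. Laid on a spigot it stops about 10 mm short; pushed down with 8 to 12 N it goes home, foot flat on the deck, and friction holds it. May be absent
- short1_mid (a point): a short turned wooden furniture finial: a round body 30 mm thick on a brass flange 44 mm across and 8 mm thick at its foot, 50 mm tall in all, about 115 g; starts upright on the bench. A 19 mm bore, 34 mm deep, opens in its foot. The point is at its centre, half-way up, z towards the rounded top. Laid on a spigot it stops about 10 mm short; pushed down with 8 to 12 N it goes home, foot flat on the deck, and friction holds it. May be absent
- short2_mid (a point): a short turned wooden furniture finial: a round body 30 mm thick on a brass flange 44 mm across and 8 mm thick at its foot, 50 mm tall in all, about 115 g; starts upright on the bench. A 19 mm bore, 34 mm deep, opens in its foot. The point is at its centre, half-way up, z towards the rounded top. Laid on a spigot it stops about 10 mm short; pushed down with 8 to 12 N it goes home, foot flat on the deck, and friction holds it. May be absent
- short3_mid (a point): a short turned wooden furniture finial: a round body 30 mm thick on a brass flange 44 mm across and 8 mm thick at its foot, 50 mm tall in all, about 115 g; starts upright on the bench. A 19 mm bore, 34 mm deep, opens in its foot. The point is at its centre, half-way up, z towards the rounded top. Laid on a spigot it stops about 10 mm short; pushed down with 8 to 12 N it goes home, foot flat on the deck, and friction holds it. May be absent
- gouge1_mid (a point): a carving gouge with a pale handle, 230 mm long, loose on the bench; its middle. Not part of the job
- gouge2_mid (a point): a carving gouge with a dark handle, 230 mm long, loose on the bench; its middle. Not part of the job
- mallet_mid (a point): a dark wooden mallet, head 75 mm thick, loose on the bench; its middle. Not part of the job
- jar_mid (a point): a closed amber jar, 56 mm across, 65 mm tall, loose on the bench; its middle. Not part of the job
- glue_mid (a point): a white glue bottle, 44 mm across, 115 mm tall, loose on the bench; its middle. Not part of the job
- leaf_mid (a point): a carved wooden leaf, about 100 mm long, 20 mm thick, loose on the bench; its middle. Not part of the job
- brush_mid (a point): a flat red brush, 190 mm long, loose on the bench; its middle. Not part of the job
Not all that is in view belongs to the job. What is shaped like the part that bears short2_mid but turquoise is not meant.

How it is judged:
By the outcome, as a careful person would: the job done as asked, in the order asked, and still so for the second after the job is handed in, with the robot touching nothing.
Of long1, long2, long3 only 2 to 3 are there at a start; the rules pass over those that are not, and their reading is None.
Of short1, short2, short3 only 2 to 3 are there at a start; the rules pass over those that are not, and their reading is None.
At some moment in a run one of long1, long2, long3, short1, short2, short3 may be knocked a few centimetres aside while the robot is not near it.
It also fails if it takes over 210 s, if anything falls off the work surface, if the arm or the gripper's body presses on something with over 40 N, if the wrist force passes 120 N, or if a joint passes its speed limit or range.

ROBOT

A 6-joint arm with a two-finger parallel gripper is mounted at the origin on the work surface. World frame = base frame: x ahead of the robot, y to its left, z up, the work surface at z = 0. Lengths are in m, angles in rad, forces in N, time in s.
With the tool pointing down it reaches from about 0.25 to 0.775 m from the base axis. Payload 4 kg.
Tool frame: the origin (TCP) lies at the very end of the fingers, on their centre line; the grasp point (between the pads) lies 19 mm behind it; z points along the fingers, y is the line along which they close (so a half turn about z gives the same grasp; the last joint's range is limited). The gripper opens to 94 mm and grips with 3 to 60 N. Pads are 16 mm wide; open, the fingers measure 119 mm over their backs; the gripper's body (75 mm by 177 mm) begins 78 mm behind the grasp point.
Start: joints at [1.014, 0.087, 1.371, -0, 1.684, -0.103], TCP at [0.241, 0.494, 0.206] pointing down, gripper open.
Joint ranges: [-3.1, 3.1], [-0.76, 2.03], [0.27, 2.55], [-1.08, 4.22], [0.17, 2.65], [-2.57, 2.57]. Speed limits (rad/s): [2.79, 2.79, 3.14, 3.14, 3.14, 3.14].

INTERFACE

Orientations are given as [roll, pitch, yaw] about the fixed x, y, z axes, in that order (R = Rz(yaw) Ry(pitch) Rx(roll)).
In Python, from bench import robot, snapshot, finder gives the robot as it stands.
- The arm moves only by the tool drive_tool, never from a script. Its argument "deltas" is text: rows parted by semicolons, each of 7 numbers parted by spaces: the shift along the tool's x, y, z each as a share of 100 mm, from -1 to 1, then the turn, a rotation vector about the tool's x, y, z each as a share of 90 degrees, from -1 to 1, then the finger opening in mm, from 0 to 94. In form: tx ty tz rx ry rz gripper; .... A call has 1 to 5 rows; each row is the pose to reach, as a shift and turn from the pose commanded when the call began, along the tool's axes at that moment; what a row does not reach only later rows make up. A row lasts 1/10 s, in which the tool goes at most 50 mm and 8.59 degrees, less where a joint would pass 70% of its speed; a pose out of reach is approached as far as the arm can. A call with a number of a shift or a turn outside -1 to 1 is refused whole. A call with a gripper value outside its range is refused whole. The fingers move at their own pace and stop on an object; the grip force is fixed at half the most. Time passes only in rows, so rows that repeat a pose let the fingers close. It gives the time, the measured TCP pose, the force, the opening and the grip force at its end, in the units of the state.
- robot.get_obs(): the state, without advancing time (a new reading comes with each control period).
- snapshot(name): name is "scene" or "side" or "wrist"; returns a dict with "img" (420x560x3 uint8, red, green, blue), "fx", "fy", "cx", "cy" (pixels), "T" (4x4, takes a point from camera to world coordinates); the wrist camera has in their place "hand_eye" (4x4, takes a point from camera to tool coordinates, whose origin is the TCP and whose axes are the flange's). Camera axes: x right, y up, looking along -z (the intrinsics and any distortion apply to the point x, -y, -z); pixel columns grow to the right and rows downward; lengths in m; the calibration is good to about 2 mm. A picture is of the moment at which its call begins: read the wrist's pose just before it. There is no depth.
- robot.close_job(): hands the job in; it is judged then, once.
Trained networks look in the newest picture that a camera, given by its name, has taken for a name from the list of things; names that differ only in an ending like _2 or _b are one class to them, and where a whole thing is asked for, a point or a joint stands for the part that bears it (a point fixed in the world has none). Each returns a list of dicts, best first, with "confidence" (0 to 1); they miss things now and then, are a little off and sometimes report something else, mostly with a low value. They report only what shows in the picture. A call takes as long as a camera call. They do not tell look-alikes from the thing itself.
- finder.look_for(camera, thing): "xy" ([column, row] in pixels, amid what is visible of it).
- finder.masks_of(camera, thing): "region" (420x560 bool, what is visible of it) and "xy" ([column, row] in pixels, amid what is visible of it).
- finder.landmark_of(camera, thing): "xy" ([column, row] in pixels: a listed point, or the origin of a listed thing).
The state is a dict: "time": time; "joint_positions": joint angles; "qvel": joint speeds; "joint_torque": joint torques, N m; "tool_pos": TCP position; "ee_rot": TCP orientation; "wrist_force": force on the tool from outside, world axes, zero at the start; "wrist_torque": the same for the moment, N m; "width": finger opening in m; "finger_force": force on a finger pad.
Only numpy, scipy, OpenCV 4.12 (cv2) and the standard library are available. Lean on these libraries where they do the work, as an engineer would, in place of code of your own. Each camera call takes 0.05 s, during which the arm holds its last target. There are 200 camera calls.

## Working session

There is one attempt and no reset: what is moved stays moved. The work goes in short steps, Python scripts to look and compute and a tool call to move; the robot and the scene stay as the last step left them, time stands still between calls to the robot, and variables do not carry over. Pictures are saved under pics/ and viewed, at most 14 in all, crops included, and the job is handed in when it is done.

Besides the shell and the picture viewer there is one more tool, called after "Call:" by a JSON object that holds its "method" and its "body", one argument or row to a line. drive_tool: Moves the arm, as the interface text tells. Shift numbers are shares of 100 mm and turn numbers shares of 90 degrees, none past 1 either way. Its arguments: {"type":"object","properties":{"deltas":{"type":"string"}},"required":["deltas"]}

```bash
ls; mkdir -p pics; cat > h.py <<'E'
import numpy as np, cv2
from bench import robot, snapshot, finder
from scipy.spatial.transform import Rotation as Rn
def pose():
    o=robot.get_obs(); T=np.eye(4); T[:3,:3]=Rn.from_euler('xyz',o['ee_rot']).as_matrix(); T[:3,3]=o['tool_pos']; return T
def snap(name,save=None):
    P=pose(); s=snapshot(name)
    s['W']=P@s['hand_eye'] if name=='wrist' else s['T']
    if save: cv2.imwrite('pics/'+save,s['img'][:,:,::-1])
    return s
def at_z(s,xy,z):
    d=s['W'][:3,:3]@np.array([(xy[0]-s['cx'])/s['fx'],-(xy[1]-s['cy'])/s['fy'],-1.])
    o=s['W'][:3,3]; return o+d*(z-o[2])/d[2]
def proj(s,p):
    c=np.linalg.inv(s['W'])@np.append(p,1); return [s['cx']+s['fx']*c[0]/-c[2], s['cy']-s['fy']*c[1]/-c[2]]
E
python3 - <<'E'
from h import *
np.set_printoptions(precision=3,suppress=True)
o=robot.get_obs(); print({k:np.round(v,3) for k,v in o.items()})
for n in('scene','side'):
    s=snap(n,n+'0.png'); print(n,{k:v for k,v in s.items() if k not in('img','W')})
    for t,z in [('red_peg',.075),('yellow_peg',.075),('blue_peg',.075),('plain_peg',.075),('mark',.075),('long1_mid',.0375),('short1_mid',.025),('red_spigot0',.045),('yellow_spigot0',.045)]:
        for d in finder.landmark_of(n,t): print(t,np.round(d['xy']),round(d['confidence'],2),at_z(s,d['xy'],z)[:2])
s=snap('wrist','wrist0.png'); print({k:v for k,v in s.items() if k not in('img',)})
E
```

```text
pics
{'time': np.float64(0.0), 'joint_positions': array([ 1.014,  0.088,  1.372, -0.   ,  1.684, -0.103]), 'qvel': array([ 0.001, -0.   , -0.   ,  0.001,  0.   , -0.002]), 'joint_torque': array([ -0.001, -34.018, -30.243,   0.072,   0.033,  -0.   ]), 'tool_pos': array([0.241, 0.494, 0.204]), 'ee_rot': array([-3.139, -0.   ,  2.688]), 'wrist_force': array([ 0.576, -0.419, -0.26 ]), 'wrist_torque': array([-0.041, -0.019, -0.051]), 'finger_force': np.float64(0.0), 'width': np.float64(0.094)}
scene {'fx': 454.1830349576744, 'fy': 454.1830349576744, 'cx': 278.20766879496296, 'cy': 212.70844322451205, 'T': array([[-0.778, -0.452,  0.436,  1.186],
       [ 0.628, -0.559,  0.542,  0.77 ],
       [-0.001,  0.695,  0.719,  1.157],
       [ 0.   ,  0.   ,  0.   ,  1.   ]])}
red_peg [231. 229.] 0.73 [ 0.694 -0.083]
red_peg [254. 303.] 0.68 [0.801 0.185]
yellow_peg [309. 212.] 0.56 [0.45  0.018]
yellow_peg [312. 212.] 0.52 [0.442 0.022]
yellow_peg [253. 242.] 0.49 [0.671 0.006]
blue_peg [261. 194.] 0.81 [ 0.518 -0.154]
plain_peg [282. 248.] 0.91 [0.617 0.08 ]
mark [308. 211.] 0.83 [0.449 0.011]
s
[... 960 characters left out ...]
1 [ 0.645 -0.059]
red_spigot0 [266. 196.] 0.67 [ 0.62 -0.12]
red_spigot0 [281. 176.] 0.61 [ 0.588 -0.226]
yellow_spigot0 [293. 238.] 0.81 [0.532 0.047]
yellow_spigot0 [312. 213.] 0.8 [ 0.488 -0.055]
yellow_spigot0 [305. 221.] 0.62 [ 0.505 -0.023]
{'fx': 314.61439927005426, 'fy': 314.61439927005426, 'cx': 279.80867895857506, 'cy': 208.34432753019118, 'hand_eye': array([[ 0.   ,  0.96 ,  0.281,  0.083],
       [ 1.   , -0.001,  0.002, -0.001],
       [ 0.002,  0.281, -0.96 , -0.179],
       [ 0.   ,  0.   ,  0.   ,  1.   ]]), 'W': array([[ 0.438, -0.863, -0.251,  0.166],
       [ 0.899,  0.42 ,  0.125,  0.529],
       [-0.002, -0.281,  0.96 ,  0.385],
       [ 0.   ,  0.   ,  0.   ,  1.   ]])}
```

View pics/scene0.png

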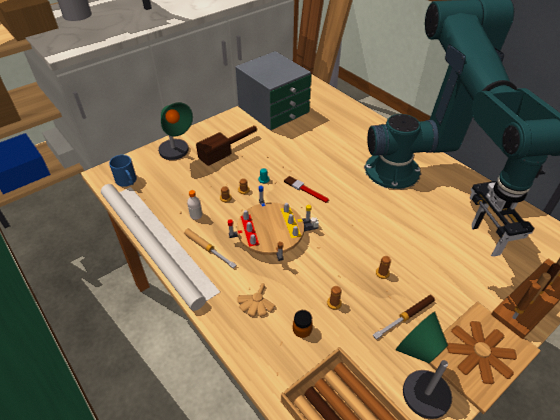

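View pics/side0.png

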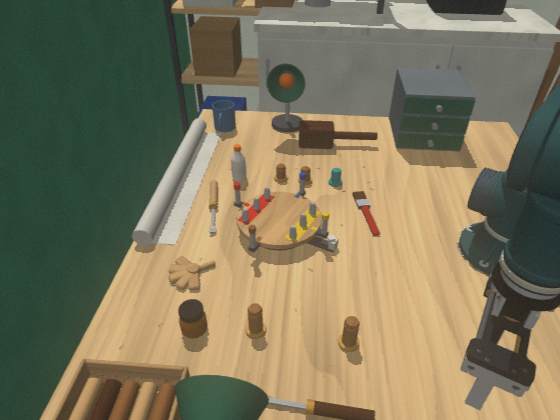

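The scene shows two long finials at (384,267) and (336,298), and two brown shorts at (225,194) and (243,186). The turquoise look-alike is at (263,176). The turntable is centred near (270,230), with the yellow peg close to the white arrow at about (312,226). I'll go above the turntable with the wrist camera.

Call:
{"method": "drive_tool", "body": {
  "deltas": "-0.4 -0.3 -0.3 0 0 0 94; -0.9 -0.65 -0.5 0 0 0 94; -0.9 -0.65 -0.5 0 0 0 94; -0.9 -0.65 -0.5 0 0 0 94"
}}

```text
time: 1.45
tool_pos: [0.2952, 0.3952, 0.2578]
ee_rot: [3.138, 0.002, 2.684]
wrist_force: [-1.1, 0.2, 0.2]
width: 0.0942
finger_force: 0.0
```

Call:
{"method": "drive_tool", "body": {
  "deltas": "-0.9 -0.65 0 0 0 0 94; -0.9 -0.65 0 0 0 0 94; -0.9 -0.65 0 0 0 0 94"
}}

```text
time: 1.75
tool_pos: [0.347, 0.2963, 0.2549]
ee_rot: [-3.14, 0.001, 2.684]
wrist_force: [-1.1, 0.2, -0.6]
width: 0.0938
finger_force: 0.0
```

Call:
{"method": "drive_tool", "body": {
  "deltas": "-0.9 -0.65 0 0 0 0 94; -0.9 -0.65 0 0 0 0 94; -0.9 -0.65 0 0 0 0 94"
}}

```text
time: 2.05
tool_pos: [0.3996, 0.1986, 0.2548]
ee_rot: [-3.141, -0.0, 2.684]
wrist_force: [-0.8, 0.9, 1.3]
width: 0.0939
finger_force: 0.0
```

Call:
{"method": "drive_tool", "body": {
  "deltas": "-0.9 -0.65 0 0 0 0 94; -0.9 -0.65 0 0 0 0 94; -0.9 -0.65 0 0 0 0 94"
}}

```text
time: 2.35
tool_pos: [0.4521, 0.101, 0.2546]
ee_rot: [-3.141, -0.001, 2.684]
wrist_force: [-0.3, 0.2, -0.2]
width: 0.0939
finger_force: 0.0
```

Call:
{"method": "drive_tool", "body": {
  "deltas": "-0.9 -0.65 0 0 0 0 94; -0.9 -0.65 0 0 0 0 94; -0.9 -0.65 0 0 0 0 94; -0.9 -0.65 0 0 0 0 94"
}}

```text
time: 2.75
tool_pos: [0.5035, 0.0054, 0.2545]
ee_rot: [3.141, -0.002, 2.687]
wrist_force: [-0.5, -0.1, -1.0]
width: 0.0943
finger_force: 0.0
```

```bash
python3 - <<'E'
from h import *
np.set_printoptions(precision=4,suppress=True)
o=robot.get_obs(); print(o['time'],o['tool_pos'],o['ee_rot'],o['joint_positions'])
s=snap('wrist','wrist1.png')
for t,z in [('red_peg',.075),('yellow_peg',.075),('blue_peg',.075),('plain_peg',.075),('mark',.075),('long1_mid',.0375),('short1_mid',.025),('red_spigot0',.045),('yellow_spigot0',.045)]:
    for d in finder.landmark_of('wrist',t): print(t,np.round(d['xy']),round(d['confidence'],2),at_z(s,d['xy'],z)[:2])
E
```

```text
2.75 [0.5035 0.0054 0.2545] [ 3.141  -0.0024  2.6866] [-0.1028 -0.0195  1.3845  0.0014  1.7787 -1.2183]
red_peg [281. 342.] 0.78 [ 0.6916 -0.0868]
red_peg [271. 147.] 0.29 [0.4536 0.0165]
yellow_peg [270. 149.] 0.76 [0.4554 0.0149]
blue_peg [173. 257.] 0.98 [ 0.5203 -0.1521]
plain_peg [379. 250.] 0.67 [0.6241 0.0813]
mark [273. 144.] 0.58 [0.4518 0.02  ]
mark [241. 294.] 0.48 [ 0.6036 -0.1011]
short1_mid [273. 197.] 0.69 [ 0.5177 -0.0131]
short1_mid [140. 314.] 0.44 [ 0.5906 -0.2732]
red_spigot0 [277. 290.] 0.68 [ 0.6348 -0.0651]
red_spigot0 [317. 287.] 0.56 [ 0.655  -0.0132]
yellow_spigot0 [319. 192.] 0.94 [0.532  0.0446]
yellow_spigot0 [275. 197.] 0.8 [ 0.5138 -0.0085]
yellow_spigot0 [172. 257.] 0.67 [ 0.5269 -0.1702]
yellow_spigot0 [230. 195.] 0.65 [ 0.4861 -0.0585]
yellow_spigot0 [280. 344.] 0.48 [ 0.7163 -0.1005]
```

View pics/wrist1.png

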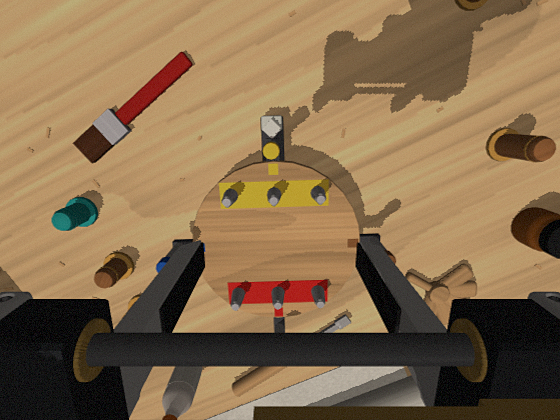

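Looking down: yellow peg top at (270,150), white arrow at (271,127) just beyond it, red row at (278,293), turquoise decoy at (74,213), brown short at (113,267), long at (520,147). Next I'll measure the arrow's direction and check it in a close crop.

```bash
python3 - <<'E'
from h import *
np.set_printoptions(precision=4,suppress=True)
s=snap('wrist')
im=s['img']; hsv=cv2.cvtColor(im,cv2.COLOR_RGB2HSV)
roi=np.zeros(im.shape[:2],bool); roi[105:165,245:300]=1
w=roi&(hsv[...,1]<40)&(hsv[...,2]>150); ye=roi&(hsv[...,0]>22)&(hsv[...,0]<35)&(hsv[...,1]>170)
C=np.array([.573,-.036])
for n,m,zs in(('white',w,(.03,.05,.1)),('yellow',ye&(np.arange(420)<160)[:,None],(.104,))):
    y,x=np.nonzero(m); c=(x.mean(),y.mean()); print(n,c,len(x),x.min(),x.max(),y.min(),y.max())
    for z in zs:
        p=at_z(s,c,z)[:2]; print(z,p,np.degrees(np.arctan2(*(p-C)[::-1])),np.linalg.norm(p-C))
cv2.imwrite('pics/c1.png',cv2.resize(im[100:170,225:320,::-1],None,fx=6,fy=6,interpolation=cv2.INTER_CUBIC))
E
```

```text
white (np.float64(270.3578947368421), np.float64(125.42456140350878)) 285 262 280 116 136
0.03 [0.4325 0.0247] 156.63451526915597 0.153026512613344
0.05 [0.4323 0.0255] 156.39668006917387 0.1535434487283658
0.1 [0.4318 0.0275] 155.80907470588565 0.1548472281989709
yellow (np.float64(270.5576923076923), np.float64(151.01923076923077)) 208 263 278 142 159
0.104 [0.4549 0.0163] 156.104164406258 0.12922005895145508
```

View pics/c1.png

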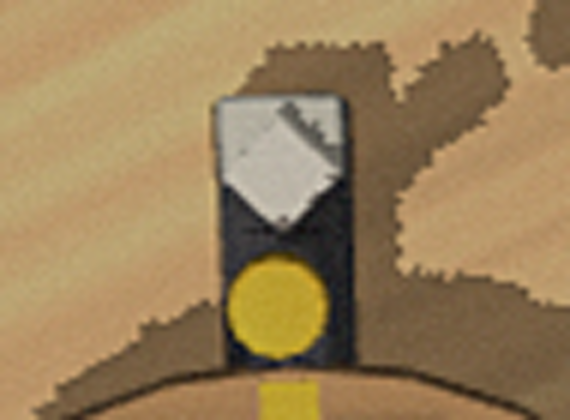

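Call:
{"method": "drive_tool", "body": {
  "deltas": "-0.5 0 0 0 0 0 30; -1 0 0 0 0 0 30; -1 0 0 0 0 0 30"
}}

```text
time: 3.6
tool_pos: [0.5961, -0.0414, 0.2498]
ee_rot: [-3.139, -0.006, 2.685]
wrist_force: [-0.9, -0.3, -0.2]
width: 0.0734
finger_force: 0.0
```

Call:
{"method": "drive_tool", "body": {
  "deltas": "-0.5 0 0.2 0 0 -0.023 30; -1 0 0.4 0 0 -0.023 30; -1 0 0.4 0 0 -0.023 30; -1.0 0 0.4 0 0 -0.023 30; -1.0 0 0.4 0 0 -0.023 30"
}}

```text
time: 4.1
tool_pos: [0.6822, -0.082, 0.2173]
ee_rot: [3.141, 0.001, 2.724]
wrist_force: [-0.5, 0.1, 0.7]
width: 0.0336
finger_force: 0.0
```

```bash
cat >> h.py <<'E'
C=np.array([.573,-.036])
def to(x,y,z,yawdeg=None):
    "delta in tool shares to world target"
    P=pose(); d=P[:3,:3].T@(np.array([x,y,z])-P[:3,3])*10
    yaw=np.degrees(np.arctan2(P[1,0],P[0,0])); rz=0 if yawdeg is None else -((yawdeg-yaw+180)%360-180)/90
    print('at',np.round(P[:3,3],4),'yaw',round(yaw,2),'-> delta',np.round(d,3),'rz',round(rz,3))
E
python3 - <<'E'
from h import *
s=snap('scene'); 
for t in('red_peg','glue_mid'):
    for d in finder.landmark_of('scene',t): print(t,np.round(d['xy']),round(d['confidence'],2),at_z(s,d['xy'],.075 if t=='red_peg' else .057)[:2])
to(.6920,-.0885,.072,156)
E
```

```text
red_peg [229. 227.] 0.71 [ 0.69352512 -0.09449319]
red_peg [310. 210.] 0.19 [0.44030446 0.01139727]
glue_mid [194. 200.] 0.88 [ 0.70660001 -0.28780298]
at [ 0.6824 -0.0819  0.219 ] yaw 156.12 -> delta [-0.108 -0.024  1.47 ] rz 0.001
```

Call:
{"method": "drive_tool", "body": {
  "deltas": "-0.1 -0.025 0.3 0 0 0 30; -0.1 -0.025 0.7 0 0 0 30; -0.1 -0.025 0.8 0 0 0 30; -0.1 -0.025 0.8 0 0 0 30"
}}

```text
time: 4.65
tool_pos: [0.6893, -0.0883, 0.1342]
ee_rot: [-3.141, -0.004, 2.724]
wrist_force: [0.1, -0.9, 0.6]
width: 0.0298
finger_force: 0.0
```

```bash
python3 - <<'E'
from h import *
s=snap('wrist','wrist2.png')
to(.6920,-.0885,.072,156)
E
```

```text
at [ 0.6907 -0.0886  0.1367] yaw 156.1 -> delta [-0.011  0.006  0.647] rz 0.001
```

View pics/wrist2.png

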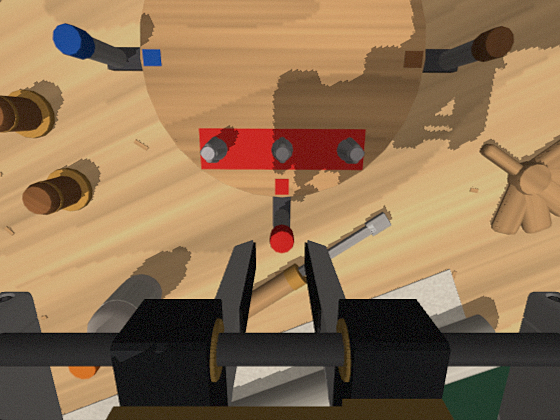

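Red peg top at (282,240), centred between the fingertips (250 and 312). I'll go down over it.

```bash
python3 - <<'E'
from h import *
s=snap('wrist'); hsv=cv2.cvtColor(s['img'],cv2.COLOR_RGB2HSV)
m=((hsv[...,0]<6)|(hsv[...,0]>174))&(hsv[...,1]>180)&(hsv[...,2]>120); m[:220]=0; m[270:]=0; m[:,:255]=0;m[:,310:]=0
y,x=np.nonzero(m); print(x.mean(),y.mean(),len(x)); p=at_z(s,(x.mean(),y.mean()),.104); print(p); to(p[0],p[1],.072,156)
E
```

```text
281.02349869451695 238.2349869451697 383
[ 0.69200069 -0.08987924  0.104     ]
at [ 0.6916 -0.0889  0.1382] yaw 156.09 -> delta [-0.005 -0.008  0.662] rz 0.001
```

Call:
{"method": "drive_tool", "body": {
  "deltas": "0 0 0.3 0 0 0 30; 0 0 0.66 0 0 0 30; 0 0 0.66 0 0 0 30; 0 0 0.66 0 0 0 28"
}}

```text
time: 5.15
tool_pos: [0.6917, -0.0891, 0.0714]
ee_rot: [3.141, 0.002, 2.724]
wrist_force: [-0.1, 0.4, 0.1]
width: 0.0282
finger_force: 0.0
```

Call:
{"method": "drive_tool", "body": {
  "deltas": "0.01 -0.163 0 0 0 0.08 26; 0.041 -0.323 0 0 0 0.16 26; 0.091 -0.479 0 0 0 0.24 26; 0.161 -0.626 0 0 0 0.32 26; 0.248 -0.764 0 0 0 0.40 26"
}}

```text
time: 5.65
tool_pos: [0.6395, -0.1498, 0.0742]
ee_rot: [3.136, 0.005, 2.09]
wrist_force: [0.4, 0.4, -0.5]
width: 0.026
finger_force: 0.3
```

Call:
{"method": "drive_tool", "body": {
  "deltas": "0.01 -0.163 0 0 0 0.08 26; 0.041 -0.323 0 0 0 0.16 26; 0.091 -0.479 0 0 0 0.24 26; 0.161 -0.626 0 0 0 0.32 26; 0.248 -0.764 0 0 0 0.40 26"
}}

```text
time: 6.15
tool_pos: [0.561, -0.1669, 0.0743]
ee_rot: [3.133, 0.002, 1.462]
wrist_force: [0.2, -0.3, -0.8]
width: 0.0261
finger_force: 0.3
```

```bash
sed -i 's/^C=.*/C=np.array([.5735,-.0368])/' h.py; python3 - <<'E'
from h import *
P=pose(); d=P[:2,3]-C; print(P[:3,3],np.linalg.norm(d),np.degrees(np.arctan2(d[1],d[0])))
to(*P[:3,3],84)
s=snap('side')
for t in('red_peg','blue_peg','yellow_peg','plain_peg'):
    for q in finder.landmark_of('side',t)[:2]:
        p=at_z(s,q['xy'],.075)[:2]-C; print(t,round(q['confidence'],2),np.linalg.norm(p),np.degrees(np.arctan2(p[1],p[0])))
E
```

```text
[ 0.56097454 -0.16686553  0.07425098] 0.13066724331205146 -95.50068617781002
at [ 0.561  -0.1669  0.0743] yaw 83.75 -> delta [0. 0. 0.] rz -0.003
red_peg 0.44 0.01796166853919184 -114.9565733985007
blue_peg 0.95 0.12423475614948284 -179.50353898446954
blue_peg 0.43 0.4202619747442208 -100.75048385278787
yellow_peg 0.6 0.1394957840264919 83.9394881484277
plain_peg 0.69 0.1371199299735094 1.9400610657014568
```

Call:
{"method": "drive_tool", "body": {
  "deltas": "0.01 -0.163 0 0 0 0.08 26; 0.041 -0.323 0 0 0 0.16 26; 0.091 -0.479 0 0 0 0.24 26; 0.161 -0.626 0 0 0 0.32 26; 0.248 -0.764 0 0 0 0.40 26"
}}

```text
time: 6.9
tool_pos: [0.4865, -0.1334, 0.0705]
ee_rot: [3.139, -0.001, 0.835]
wrist_force: [0.8, 0.0, 0.3]
width: 0.0261
finger_force: 0.3
```

Call:
{"method": "drive_tool", "body": {
  "deltas": "0.01 -0.163 0 0 0 0.08 26; 0.041 -0.323 0 0 0 0.16 26; 0.091 -0.479 0 0 0 0.24 26; 0.161 -0.626 0 0 0 0.32 26; 0.248 -0.764 0 0 0 0.40 26"
}}

```text
time: 7.4
tool_pos: [0.4462, -0.0635, 0.0706]
ee_rot: [3.14, -0.002, 0.207]
wrist_force: [0.6, -0.9, 0.3]
width: 0.0261
finger_force: 0.3
```

Call:
{"method": "drive_tool", "body": {
  "deltas": "0.005 -0.109 0 0 0 0.053 26; 0.018 -0.217 0 0 0 0.107 26; 0.041 -0.323 0 0 0 0.16 26; 0.072 -0.428 0 0 0 0.213 26; 0.111 -0.528 0 0 0 0.267 26"
}}

```text
time: 7.9
tool_pos: [0.4462, -0.0093, 0.0705]
ee_rot: [3.141, -0.002, -0.21]
wrist_force: [-0.7, -1.6, -0.7]
width: 0.0258
finger_force: 0.3
```

```bash
python3 - <<'E'
from h import *
P=pose(); d=P[:2,3]-C; print(P[:3,3],np.linalg.norm(d),np.degrees(np.arctan2(d[1],d[0])))
a=np.radians(155.8); to(C[0]+.13*np.cos(a),C[1]+.13*np.sin(a),.073,-24.2)
E
```

```text
[ 0.44621585 -0.00929932  0.07050937] 0.1302211275201197 167.80822561796995
at [ 0.4462 -0.0093  0.0705] yaw -12.03 -> delta [ 0.031 -0.27  -0.025] rz 0.135
```

Call:
{"method": "drive_tool", "body": {
  "deltas": "0.01 -0.1 -0.02 0 0 0.05 26; 0.02 -0.2 -0.02 0 0 0.1 26; 0.031 -0.27 -0.02 0 0 0.135 26; 0.031 -0.27 -0.02 0 0 0.135 26; 0.031 -0.27 -0.02 0 0 0.135 12"
}}

```text
time: 8.4
tool_pos: [0.4543, 0.0162, 0.072]
ee_rot: [-3.141, -0.001, -0.418]
wrist_force: [-0.6, -0.0, 0.1]
width: 0.021
finger_force: 0.0
```

Call:
{"method": "drive_tool", "body": {
  "deltas": "0 0 0 0 0 0 10; 0 0 0 0 0 0 10; 0 0 0 0 0 0 10; 0 0 0 0 0 0 10"
}}

```text
time: 8.8
tool_pos: [0.4539, 0.0159, 0.0718]
ee_rot: [-3.141, -0.001, -0.421]
wrist_force: [0.2, -0.9, 1.7]
width: 0.0133
finger_force: 30.0
```

```bash
python3 - <<'E'
from h import *
P=pose(); d=P[:2,3]-C; print(P[:3,3],np.linalg.norm(d),np.degrees(np.arctan2(d[1],d[0])),robot.get_obs()['width'])
s=snap('wrist','w3.png')
cv2.imwrite('pics/c3.png',cv2.resize(s['img'][:,100:460,::-1],None,fx=1.4,fy=1.4))
a=np.radians(155.8); to(C[0]+.13*np.cos(a),C[1]+.13*np.sin(a),.073,-24.2)
E
```

```text
[0.45387696 0.0158725  0.07176853] 0.1307060170424496 156.2351143386987 0.013341409107709161
at [0.4539 0.0159 0.0718] yaw -24.12 -> delta [ 0.007 -0.01  -0.012] rz 0.001
```

View pics/c3.png

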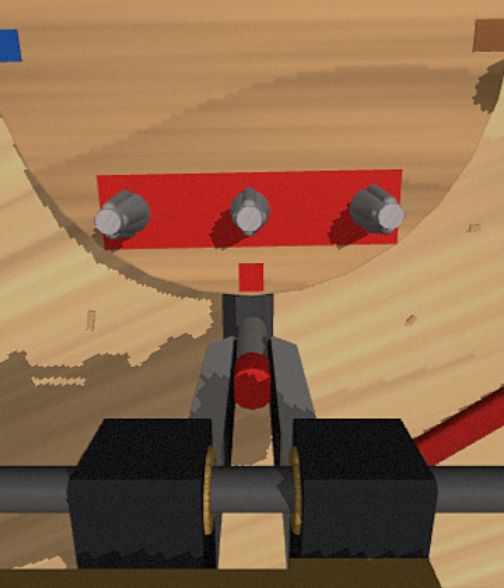

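Red peg top at (252,385) held by the fingers; the stand's arm, centred at about x=248, shows it is within about 1.5 mm of the arrow. I'll nudge it, release, rise and look.

Call:
{"method": "drive_tool", "body": {
  "deltas": "0 -0.013 0 0 0 0 10; 0 -0.013 0 0 0 0 10; 0 -0.013 0 0 0 0 10; 0 -0.013 0 0 0 0 30; 0 -0.013 0 0 0 0 30"
}}

```text
time: 9.35
tool_pos: [0.4534, 0.0177, 0.0709]
ee_rot: [-3.142, 0.002, -0.421]
wrist_force: [0.0, 0.4, 0.2]
width: 0.026
finger_force: 0.0
```

Call:
{"method": "drive_tool", "body": {
  "deltas": "0 0 0 0 0 0 30; 0 0 -0.3 0 0 0 30; 0 0 -0.7 0 0 0 60; 0 0 -1 0 0 0 94; 0 0 -1 0 0 0 94"
}}

```text
time: 9.85
tool_pos: [0.4568, 0.0173, 0.1765]
ee_rot: [-3.138, -0.009, -0.421]
wrist_force: [0.6, -0.1, -0.5]
width: 0.0509
finger_force: 0.0
```

Call:
{"method": "drive_tool", "body": {
  "deltas": "-0.2 0 -0.4 0 0 0 94; -0.2 0 -0.6 0 0 0 94; -0.2 0 -0.6 0 0 0 94; -0.2 0 -0.6 0 0 0 94; -0.2 0 -0.6 0 0 0 94"
}}

```text
time: 10.35
tool_pos: [0.4349, 0.0255, 0.2288]
ee_rot: [3.14, 0.004, -0.421]
wrist_force: [0.4, 0.8, 0.5]
width: 0.0907
finger_force: 0.0
```

```bash
cat >> h.py <<'E'
def table(cam,s,show=True):
    "fit axis & red-row angle from all detections of pegs/spigots"
    r=[]
    for t,z in [('red_peg',.075),('yellow_peg',.075),('blue_peg',.075),('plain_peg',.075),('red_spigot0',.045),('yellow_spigot0',.045)]:
        for d in finder.landmark_of(cam,t)[:3 if 'spig' in t else 1]:
            p=at_z(s,d['xy'],z)[:2]; v=p-C
            print(t,round(d['confidence'],2),np.round(d['xy']),np.round(p,4),'r %.4f a %.1f'%(np.hypot(*v),np.degrees(np.arctan2(v[1],v[0]))))
E
python3 - <<'E'
from h import *
s=snap('wrist','w4.png'); table('wrist',s)
for t,z in(('mark',.075),('long1_mid',.0375),('short1_mid',.025)):
    for d in finder.landmark_of('wrist',t): print(t,round(d['confidence'],2),np.round(d['xy']),at_z(s,d['xy'],z)[:2])
print(pose()[:3,3])
E
```

```text
red_peg 0.78 [277. 176.] [0.4524 0.0184] r 0.1331 a 155.5
blue_peg 0.81 [141.  40.] [0.6251 0.0822] r 0.1297 a 66.6
plain_peg 0.66 [418.  36.] [ 0.521  -0.1591] r 0.1331 a -113.2
red_spigot0 0.84 [278. 117.] [ 0.5079 -0.0073] r 0.0719 a 155.8
red_spigot0 0.76 [231. 113.] [0.5333 0.0385] r 0.0853 a 118.1
red_spigot0 0.71 [326. 114.] [ 0.4885 -0.0572] r 0.0874 a -166.5
mark 0.69 [284. 172.] [0.45375019 0.01051247]
long1_mid 0.17 [ 11. 156.] [0.59482844 0.29487259]
[0.43582749 0.02547821 0.23143258]
```

View pics/w4.png

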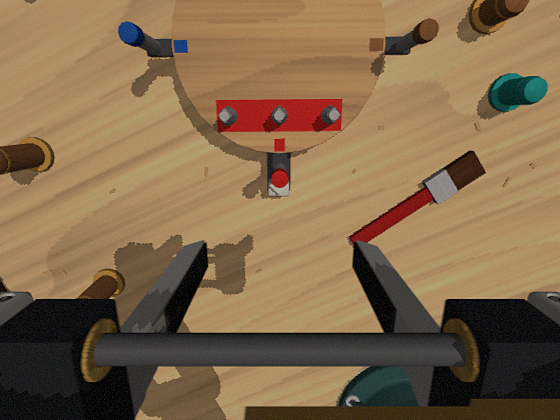

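Red peg (279,178) now stands right before the white arrow. The nearest long finials show at (105,287) and (25,155). I'll locate them and go to the first.

```bash
python3 - <<'E'
from h import *
for cam in('scene','side'):
    s=snap(cam,cam+'1.png')
    for t,z in(('long1_mid',.0375),('short1_mid',.025)):
        for d in finder.landmark_of(cam,t)+finder.look_for(cam,t): print(cam,t,round(d['confidence'],2),np.round(d['xy']),at_z(s,d['xy'],z)[:2])
    px=((384,267),(336,298),(225,194),(243,186)) if cam=='scene' else ((256,321),(350,334),(281,173),(305,174))
    for p,z in zip(px,(.0375,.0375,.025,.025)): print(p,at_z(s,p,z)[:2])
s=snap('wrist'); print(at_z(s,(109,282),.006))
to(.40,.20,.20,0)
E
```

```text
scene short1_mid 0.64 [225. 194.] [ 0.58941153 -0.28026787]
scene short1_mid 0.51 [224. 193.] [ 0.58871329 -0.28579045]
scene short1_mid 0.5 [271. 228.] [ 0.56200035 -0.04414123]
(384, 267) [0.40009349 0.31145505]
(336, 298) [0.59296309 0.29977809]
(225, 194) [ 0.58976702 -0.27718406]
(243, 186) [ 0.51421379 -0.27089873]
side long1_mid 0.66 [365. 207.] [ 0.34507444 -0.10698917]
side long1_mid 0.32 [302. 183.] [ 0.52380646 -0.20595458]
side long1_mid 0.45 [284. 175.] [ 0.57962507 -0.24005429]
side short1_mid 0.7 [281. 176.] [ 0.5886215 -0.2531231]
side short1_mid 0.64 [237. 195.] [ 0.70573854 -0.14283501]
side short1_mid 0.54 [282. 177.] [ 0.58503556 -0.25071333]
(256, 321) [0.59125871 0.30045559]
(350, 334) [0.40023524 0.31561612]
(281, 173) [ 0.59117223 -0.27127776]
(305, 174) [ 0.51700964 -0.27279079]
[0.4010895  0.30763181 0.006     ]
at [0.4358 0.0255 0.2315] yaw -24.11 -> delta [-1.04  -1.446  0.315] rz -0.268
```

```bash
cat >> h.py <<'E'
def route(wps,start=None):
    """wps: (x,y,z,yaw,grip,vmax_mm_per_row,hold_rows); prints drive_tool texts"""
    P=pose(); p=P[:3,3].copy(); yaw=np.degrees(np.arctan2(P[1,0],P[0,0]))
    if start is not None: p,yaw=np.array(start[:3],float),start[3]
    for x,y,z,yw,g,v,h in wps:
        t=np.array([x,y,z]); dy=(yw-yaw)  # caller gives continuous yaw
        n=max(1,int(np.ceil(np.linalg.norm(t-p)*1000/v)),int(np.ceil(abs(dy)/8.4)))
        rows=[(p+(t-p)*i/n,yaw+dy*i/n) for i in range(1,n+1)]+[(t,yw)]*h
        while rows:
            a=np.radians(yaw); R=np.array([[np.cos(a),np.sin(a),0],[np.sin(a),-np.cos(a),0],[0,0,-1]])
            out=[]
            for q,w in rows[:5]:
                d=R.T@(q-p)*10
                if abs(d).max()>1: break
                out.append('%.3g %.3g %.3g 0 0 %.3g %g'%(*np.round(d,3)+0.,-round((w-yaw)/90,3)+0.,g)); last=(q,w)
            rows=rows[len(out):]; p,yaw=last; print('; '.join(out))
        print('--',np.round(p,3),round(yaw,1))
E
python3 - <<'E'
from h import *
route([(.43,.10,.23,18,94,45,0),(.40,.30,.20,65.7,94,45,1)])
E
```

```text
-0.06 -0.109 0.002 0 0 -0.078 94; -0.119 -0.219 0.005 0 0 -0.156 94; -0.179 -0.328 0.007 0 0 -0.234 94; -0.238 -0.437 0.01 0 0 -0.312 94; -0.298 -0.547 0.012 0 0 -0.39 94
0.014 -0.124 0.002 0 0 -0.078 94
-- [0.43 0.1  0.23] 18.0
0.055 -0.332 0.05 0 0 -0.088 94; 0.111 -0.665 0.1 0 0 -0.177 94; 0.166 -0.997 0.15 0 0 -0.265 94
0.185 -0.282 0.05 0 0 -0.088 94; 0.37 -0.563 0.1 0 0 -0.177 94; 0.555 -0.845 0.15 0 0 -0.265 94; 0.555 -0.845 0.15 0 0 -0.265 94
-- [0.4 0.3 0.2] 65.7
```

Call:
{"method": "drive_tool", "body": {
  "deltas": "-0.06 -0.11 0 0 0 -0.078 94; -0.12 -0.22 0 0 0 -0.156 94; -0.18 -0.33 0 0 0 -0.234 94; -0.24 -0.44 0 0 0 -0.312 94; -0.3 -0.55 0 0 0 -0.39 94"
}}

```text
time: 11.9
tool_pos: [0.4308, 0.0884, 0.2315]
ee_rot: [-3.142, -0.0, 0.197]
wrist_force: [0.2, 0.3, -0.5]
width: 0.0944
finger_force: 0.0
```

Call:
{"method": "drive_tool", "body": {
  "deltas": "0.014 -0.124 0 0 0 -0.078 94"
}}

```text
time: 12.0
tool_pos: [0.4299, 0.1009, 0.2315]
ee_rot: [-3.142, -0.0, 0.319]
wrist_force: [0.8, -0.4, -0.4]
width: 0.0941
finger_force: 0.0
```

Call:
{"method": "drive_tool", "body": {
  "deltas": "0.055 -0.33 0.05 0 0 -0.088 94; 0.11 -0.66 0.1 0 0 -0.177 94; 0.165 -0.99 0.15 0 0 -0.265 94"
}}

```text
time: 12.3
tool_pos: [0.4148, 0.2007, 0.2164]
ee_rot: [3.141, -0.0, 0.736]
wrist_force: [-0.2, 0.1, -1.2]
width: 0.0941
finger_force: 0.0
```

Call:
{"method": "drive_tool", "body": {
  "deltas": "0.185 -0.28 0.05 0 0 -0.088 94; 0.37 -0.56 0.1 0 0 -0.177 94; 0.555 -0.84 0.15 0 0 -0.265 94; 0.555 -0.84 0.15 0 0 -0.265 94"
}}

```text
time: 12.7
tool_pos: [0.3989, 0.3021, 0.2002]
ee_rot: [-3.139, 0.001, 1.153]
wrist_force: [0.0, 0.2, 0.5]
width: 0.0939
finger_force: 0.0
```

```bash
python3 - <<'E'
from h import *
s=snap('wrist','w5.png')
for d in finder.masks_of('wrist','long1_mid'):
    y,x=np.nonzero(d['region']); print(round(d['confidence'],2),d['xy'],x.min(),x.max(),y.min(),y.max(),len(x),at_z(s,d['xy'],.0375))
for d in finder.landmark_of('wrist','long1_mid'): print(round(d['confidence'],2),d['xy'],at_z(s,d['xy'],.0375))
print(pose()[:3,3], proj(s,[.4,.312,.0375]))
E
```

```text
0.5 [279.8, 184.5] 260 295 162 205 1247 [0.4010404 0.3094767 0.0375   ]
0.44 [518.7, 297.0] 398 553 271 406 1240 [0.61292656 0.06091966 0.0375    ]
[0.4003462  0.29889392 0.20149493] [np.float64(278.01470781596913), np.float64(182.8280651490977)]
```

View pics/w5.png

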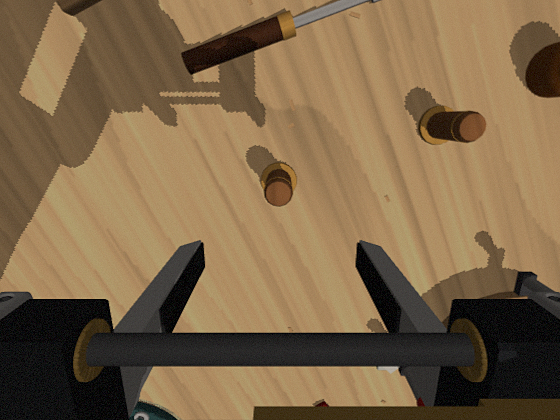

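Long finial A: top at (278,192), flange (279,178), with nothing close to the fingers. Grasping it.

```bash
python3 - <<'E'
from h import *
route([(.4005,.3105,.1,65.7,60,45,0),(.4005,.3105,.027,65.7,60,30,1)])
E
```

```text
0.035 -0.015 0.338 0 0 0 60; 0.071 -0.031 0.677 0 0 0 60
0.035 -0.015 0.338 0 0 0 60
-- [0.4  0.31 0.1 ] 65.7
0 0 0.243 0 0 0 60; 0 0 0.487 0 0 0 60; 0 0 0.73 0 0 0 60; 0 0 0.73 0 0 0 60
-- [0.4   0.31  0.027] 65.7
```

Call:
{"method": "drive_tool", "body": {
  "deltas": "0.04 -0.015 0.34 0 0 0 60; 0.07 -0.03 0.68 0 0 0 60; 0.105 -0.045 1 0 0 0 60; 0.105 -0.045 1 0 0 0 60"
}}

```text
time: 13.25
tool_pos: [0.3979, 0.3078, 0.0968]
ee_rot: [-3.136, 0.008, 1.144]
wrist_force: [-0.5, -0.7, 0.5]
width: 0.065
finger_force: 0.0
```

Call:
{"method": "drive_tool", "body": {
  "deltas": "0 0 0.24 0 0 0 60; 0 0 0.48 0 0 0 60; 0 0 0.74 0 0 0 60; 0 0 0.74 0 0 0 60; 0 0 0.74 0 0 0 25"
}}

```text
time: 13.75
tool_pos: [0.4016, 0.3106, 0.0293]
ee_rot: [3.14, -0.002, 1.146]
wrist_force: [-0.4, 0.0, 0.6]
width: 0.0548
finger_force: 0.0
```

Call:
{"method": "drive_tool", "body": {
  "deltas": "0 0 0 0 0 0 20; 0 0 0 0 0 0 20; 0 0 0 0 0 0 20; 0 0 0 0 0 0 20; 0 0 0 0 0 0 20"
}}

```text
time: 14.25
tool_pos: [0.4014, 0.3114, 0.0291]
ee_rot: [3.14, -0.003, 1.147]
wrist_force: [-1.4, -0.1, 6.9]
width: 0.0313
finger_force: 30.0
```

```bash
python3 - <<'E'
from h import *
print(pose()[:3,3],robot.get_obs()['width'],robot.get_obs()['finger_force'])
route([(.4005,.3105,.15,65.7,20,40,0),(.5323,.0421,.15,65.7,20,40,2)])
E
```

```text
[0.40143903 0.31137354 0.02910846] 0.031288813310634774 30.00786915421486
-0.003 -0.001 -0.302 0 0 0 20; -0.006 -0.002 -0.604 0 0 0 20; -0.009 -0.004 -0.907 0 0 0 20
-0.003 -0.001 -0.302 0 0 0 20
-- [0.4  0.31 0.15] 65.7
-0.238 0.288 0 0 0 0 20; -0.476 0.576 0 0 0 0 20; -0.714 0.865 0 0 0 0 20
-0.238 0.288 0 0 0 0 20; -0.476 0.576 0 0 0 0 20; -0.714 0.865 0 0 0 0 20
-0.238 0.288 0 0 0 0 20; -0.476 0.576 0 0 0 0 20; -0.476 0.576 0 0 0 0 20; -0.476 0.576 0 0 0 0 20
-- [0.532 0.042 0.15 ] 65.7
```

Call:
{"method": "drive_tool", "body": {
  "deltas": "0 0 -0.3 0 0 0 20; 0 0 -0.6 0 0 0 20; 0 0 -0.9 0 0 0 20"
}}

```text
time: 14.55
tool_pos: [0.3997, 0.3102, 0.1174]
ee_rot: [-3.14, 0.002, 1.147]
wrist_force: [0.9, -0.1, -2.2]
width: 0.031
finger_force: 30.0
```

Call:
{"method": "drive_tool", "body": {
  "deltas": "0 0 -0.3 0 0 0 20"
}}

```text
time: 14.65
tool_pos: [0.3999, 0.3103, 0.1477]
ee_rot: [-3.141, 0.002, 1.147]
wrist_force: [-0.5, -0.2, -1.0]
width: 0.0312
finger_force: 30.0
```

Call:
{"method": "drive_tool", "body": {
  "deltas": "-0.24 0.29 0 0 0 0 20; -0.48 0.58 0 0 0 0 20; -0.71 0.86 0 0 0 0 20"
}}

```text
time: 14.95
tool_pos: [0.4497, 0.2095, 0.1471]
ee_rot: [-3.141, 0.001, 1.148]
wrist_force: [0.6, 0.1, -2.9]
width: 0.0312
finger_force: 30.0
```

Call:
{"method": "drive_tool", "body": {
  "deltas": "-0.24 0.29 0 0 0 0 20; -0.48 0.58 0 0 0 0 20; -0.71 0.86 0 0 0 0 20"
}}

```text
time: 15.25
tool_pos: [0.4988, 0.1089, 0.1466]
ee_rot: [-3.14, 0.001, 1.147]
wrist_force: [0.1, -0.3, -1.6]
width: 0.0311
finger_force: 30.0
```

Call:
{"method": "drive_tool", "body": {
  "deltas": "-0.24 0.29 0 0 0 0 20; -0.48 0.58 0 0 0 0 20; -0.48 0.58 0 0 0 0 20; -0.48 0.58 0 0 0 0 20"
}}

```text
time: 15.65
tool_pos: [0.5315, 0.0424, 0.1464]
ee_rot: [-3.139, 0.0, 1.145]
wrist_force: [0.0, -0.1, -0.7]
width: 0.0316
finger_force: 30.0
```

```bash
python3 - <<'E'
from h import *
s=snap('wrist','w6.png')
print(robot.get_obs()['wrist_force'],robot.get_obs()['width'])
for d in finder.landmark_of('wrist','red_spigot0'): print(round(d['confidence'],2),d['xy'],at_z(s,d['xy'],.045))
for t in((.5097,-.0080,.045),(.4871,-.0581,.045),(.5323,.0421,.045),(.5323,.0421,.079)): print(t,proj(s,t))
to(.5323,.0421,.11,65.7)
E
```

```text
[-0.45739066  0.7073576   0.10529772] 0.03144391235614979
0.98 [282.1, 310.3] [ 0.48702642 -0.05929529  0.045     ]
0.94 [280.6, 206.7] [0.53128231 0.04226986 0.045     ]
(0.5097, -0.008, 0.045) [np.float64(281.68127919988217), np.float64(260.49208761682416)]
(0.4871, -0.0581, 0.045) [np.float64(281.68670626620786), np.float64(309.35339566344953)]
(0.5323, 0.0421, 0.045) [np.float64(281.6752740075734), np.float64(206.42575902130824)]
(0.5323, 0.0421, 0.079) [np.float64(281.81488783153225), np.float64(217.85528419695754)]
at [0.5313 0.0437 0.1469] yaw 65.75 -> delta [-0.01   0.017  0.369] rz 0.001
```

View pics/w6.png

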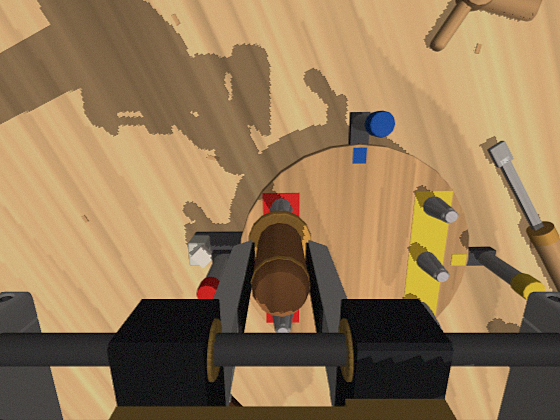

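Spigots show where predicted (282,310 and 281,207), with the finial over the blue-side one. Lower and press.

Call:
{"method": "drive_tool", "body": {
  "deltas": "-0.007 0.008 0.15 0 0 0 20; -0.007 0.008 0.3 0 0 0 20; -0.007 0.008 0.4 0 0 0 20; -0.007 0.008 0.5 0 0 0 20; -0.007 0.008 0.55 0 0 0 20"
}}

```text
time: 16.25
tool_pos: [0.5318, 0.0422, 0.0908]
ee_rot: [-3.14, 0.001, 1.147]
wrist_force: [1.0, -0.4, -0.2]
width: 0.0314
finger_force: 30.0
```

Call:
{"method": "drive_tool", "body": {
  "deltas": "0 0 0.04 0 0 0 20; 0 0 0.08 0 0 0 20; 0 0 0.12 0 0 0 20; 0 0 0.16 0 0 0 20; 0 0 0.18 0 0 0 20"
}}

```text
time: 16.75
tool_pos: [0.5328, 0.0422, 0.0753]
ee_rot: [3.141, -0.001, 1.147]
wrist_force: [-1.2, 2.5, 6.6]
width: 0.0311
finger_force: 30.0
```

Call:
{"method": "drive_tool", "body": {
  "deltas": "0 0 0.01 0 0 0 20; 0 0 0.02 0 0 0 20; 0 0 0.03 0 0 0 20; 0 0 0.03 0 0 0 20"
}}

```text
time: 17.15
tool_pos: [0.5336, 0.0433, 0.0742]
ee_rot: [3.139, -0.004, 1.147]
wrist_force: [-2.9, 3.7, 8.1]
width: 0.0318
finger_force: 30.0
```

Call:
{"method": "drive_tool", "body": {
  "deltas": "0 0 0.02 0 0 0 20; 0 0 0.04 0 0 0 20; 0 0 0.06 0 0 0 20; 0 0 0.06 0 0 0 20"
}}

```text
time: 17.55
tool_pos: [0.5361, 0.0447, 0.0736]
ee_rot: [3.134, -0.01, 1.147]
wrist_force: [-5.5, 6.3, 25.4]
width: 0.0313
finger_force: 30.1
```

Call:
{"method": "drive_tool", "body": {
  "deltas": "0 0 0.02 0 0 0 20; 0 0 0.04 0 0 0 20; 0 0 0.06 0 0 0 20; 0 0 0.06 0 0 0 20"
}}

```text
time: 17.95
tool_pos: [0.5403, 0.0459, 0.0728]
ee_rot: [3.124, -0.016, 1.148]
wrist_force: [-6.0, 9.4, 38.1]
width: 0.0312
finger_force: 30.2
```

Hard stop at foot ≈ 45 mm with 38 N, so it is home. Relax, open, rise.

Call:
{"method": "drive_tool", "body": {
  "deltas": "0 0 -0.08 0 0 0 20; 0 0 -0.13 0 0 0 20; 0 0 -0.13 0 0 0 50; 0 0 -0.13 0 0 0 50; 0 0 -0.13 0 0 0 50"
}}

```text
time: 18.45
tool_pos: [0.5316, 0.0413, 0.0711]
ee_rot: [-3.14, 0.002, 1.146]
wrist_force: [0.9, -0.3, 0.2]
width: 0.0495
finger_force: 0.0
```

Call:
{"method": "drive_tool", "body": {
  "deltas": "0 0 0 0 0 0 50; 0 0 -0.3 0 0 0 50; 0 0 -0.6 0 0 0 50; 0 0 -0.9 0 0 0 60; 0 0 -0.9 0 0 0 60"
}}

```text
time: 18.95
tool_pos: [0.5352, 0.0416, 0.1674]
ee_rot: [3.133, -0.003, 1.147]
wrist_force: [0.1, -0.2, 1.0]
width: 0.0598
finger_force: 0.0
```

```bash
python3 - <<'E'
from h import *
print(pose()[:3,3],robot.get_obs()['width'])
s=snap('wrist','w7.png'); table('wrist',s)
s=snap('side')
for p in((256,321),):
    for d in finder.look_for('side','long1_mid'): print(np.round(d['xy']),d['confidence'],at_z(s,d['xy'],.0375)[:2])
route([(.53,.10,.20,65.7,94,45,0),(.592,.290,.20,65.7,94,45,1)])
E
```

```text
[0.53518392 0.0416113  0.16735346] 0.05976066493546769
yellow_peg 0.7 [486. 265.] [ 0.6922 -0.0901] r 0.1301 a -24.2
blue_peg 0.89 [359. 122.] [0.627  0.0835] r 0.1316 a 66.0
plain_peg 0.81 [341. 377.] [ 0.5178 -0.1553] r 0.1310 a -115.2
red_spigot0 0.87 [280. 254.] [ 0.5121 -0.0112] r 0.0665 a 157.4
red_spigot0 0.86 [277. 301.] [ 0.4867 -0.0603] r 0.0899 a -164.8
yellow_spigot0 0.72 [414. 253.] [ 0.6401 -0.0672] r 0.0732 a -24.6
yellow_spigot0 0.66 [406. 300.] [ 0.6149 -0.1174] r 0.0906 a -62.8
yellow_spigot0 0.64 [416. 201.] [ 0.6589 -0.014 ] r 0.0884 a 14.9
0.261 -0.128 -0.194 0 0 0 94; 0.522 -0.255 -0.388 0 0 0 94
-- [0.53 0.1  0.2 ] 65.7
0.397 -0.043 0 0 0 0 94; 0.795 -0.087 0 0 0 0 94
0.397 -0.043 0 0 0 0 94; 0.795 -0.087 0 0 0 0 94
0.397 -0.043 0 0 0 0 94; 0.397 -0.043 0 0 0 0 94
-- [0.592 0.29  0.2  ] 65.7
```

View pics/w7.png

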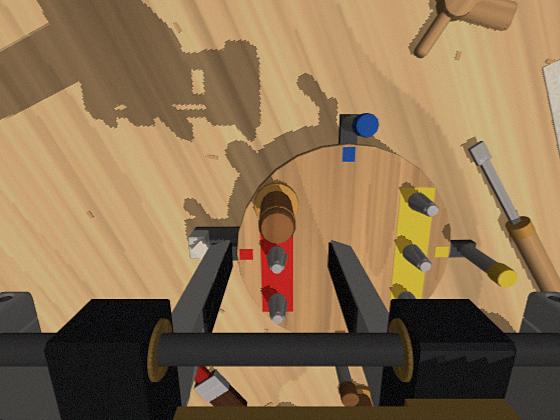

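Long A stands flush on its spigot (flange at (275,200)) and the table is unmoved. Now long B.

Call:
{"method": "drive_tool", "body": {
  "deltas": "0.26 -0.13 -0.2 0 0 0 94; 0.52 -0.26 -0.4 0 0 0 94"
}}

```text
time: 19.6
tool_pos: [0.5294, 0.1, 0.2015]
ee_rot: [-3.139, 0.001, 1.145]
wrist_force: [1.1, -0.1, 0.1]
width: 0.0728
finger_force: 0.0
```

Call:
{"method": "drive_tool", "body": {
  "deltas": "0.4 -0.04 0 0 0 0 94; 0.8 -0.09 0 0 0 0 94"
}}

```text
time: 19.8
tool_pos: [0.5554, 0.1777, 0.2035]
ee_rot: [3.14, -0.001, 1.146]
wrist_force: [0.1, -0.2, 0.5]
width: 0.0889
finger_force: 0.0
```

Call:
{"method": "drive_tool", "body": {
  "deltas": "0.4 -0.04 0 0 0 0 94; 0.8 -0.09 0 0 0 0 94"
}}

```text
time: 20.0
tool_pos: [0.5797, 0.2547, 0.202]
ee_rot: [-3.141, 0.0, 1.147]
wrist_force: [-0.0, -0.2, 0.4]
width: 0.0939
finger_force: 0.0
```

Call:
{"method": "drive_tool", "body": {
  "deltas": "0.4 -0.04 0 0 0 0 94; 0.4 -0.04 0 0 0 0 94; 0.4 -0.04 0 0 0 0 94"
}}

```text
time: 20.3
tool_pos: [0.592, 0.2918, 0.2011]
ee_rot: [-3.14, 0.002, 1.148]
wrist_force: [-0.3, -0.4, -0.2]
width: 0.0935
finger_force: 0.0
```

```bash
cat >> h.py <<'E'
def finial(z,save=None,thing='long1_mid',expect=None):
    s=snap('wrist',save)
    if expect is not None: print('expect px',np.round(proj(s,[*expect,z])))
    for f in(finder.masks_of,finder.landmark_of):
        for d in f('wrist',thing):
            p=[int(v) for v in d['xy']]
            print(f.__name__,round(d['confidence'],2),p,np.round(at_z(s,d['xy'],z)[:2],4),d['region'].sum() if 'region' in d else '',s['img'][min(p[1],419),min(p[0],559)])
    return s
E
python3 - <<'E'
from h import *
print(pose()[:3,3])
finial(.0375,'w8.png',expect=(.592,.3))
E
```

```text
[0.59199695 0.29181518 0.20106132]
expect px [278. 184.]
```

```bash
python3 - <<'E'
from h import *
s=finial(.0375,None,'long2_mid'); 
im=s['img']; hsv=cv2.cvtColor(im,cv2.COLOR_RGB2HSV)
m=((hsv[...,1]>150)&(hsv[...,2]<200)).astype(np.uint8); m=cv2.morphologyEx(m,cv2.MORPH_OPEN,np.ones((3,3)))
n,l,st,c=cv2.connectedComponentsWithStats(m)
for i in range(1,n):
    if st[i,4]>150 and st[i,1]<270: print(st[i],np.round(c[i]),im[l==i].mean(0).round(),at_z(s,c[i],.0375)[:2])
E
```

```text
call 0.67 [278, 183] [0.5937 0.2981] 1204 [68 43 15]
call 0.61 [280, 187] [0.5946 0.2937]  [124  81  46]
[107  83  21  25 363] [117.  95.] [83. 59. 26.] [0.48066629 0.45185508]
[356 108  37  51 639] [369. 130.] [52. 28.  9.] [0.70504865 0.31180795]
[262 165  35  43 967] [279. 186.] [117.  79.  40.] [0.59358315 0.29584954]
```

Call:
{"method": "drive_tool", "body": {
  "deltas": "0.035 -0.01 0.34 0 0 0 60; 0.065 -0.02 0.68 0 0 0 60; 0.065 -0.02 1 0 0 0 60; 0.065 -0.02 1 0 0 0 60"
}}

```text
time: 21.0
tool_pos: [0.5897, 0.296, 0.0964]
ee_rot: [-3.134, 0.008, 1.146]
wrist_force: [-0.3, -0.4, -1.6]
width: 0.0656
finger_force: 0.0
```

Call:
{"method": "drive_tool", "body": {
  "deltas": "0 0 0.24 0 0 0 60; 0 0 0.48 0 0 0 60; 0 0 0.73 0 0 0 60; 0 0 0.73 0 0 0 60; 0 0 0.73 0 0 0 25"
}}

```text
time: 21.5
tool_pos: [0.594, 0.298, 0.0313]
ee_rot: [3.14, -0.001, 1.146]
wrist_force: [0.1, 0.1, 0.5]
width: 0.055
finger_force: 0.0
```

Call:
{"method": "drive_tool", "body": {
  "deltas": "0 0 0 0 0 0 20; 0 0 0 0 0 0 20; 0 0 0 0 0 0 20; 0 0 0 0 0 0 20; 0 0 0 0 0 0 20"
}}

```text
time: 22.0
tool_pos: [0.5942, 0.2984, 0.0312]
ee_rot: [3.139, -0.002, 1.147]
wrist_force: [-0.3, -1.1, 6.2]
width: 0.0296
finger_force: 29.5
```

```bash
python3 - <<'E'
from h import *
p=pose()[:3,3]; print(p,robot.get_obs()['width'],robot.get_obs()['finger_force'])
route([(p[0],p[1],.17,65.7,20,40,0),(.44,.10,.17,65.7,20,45,0),(.4871,-.0581,.155,65.7,20,40,2)])
E
```

```text
[0.59421054 0.29843821 0.0312237 ] 0.029589982112509745 29.5307949045673
0 0 -0.347 0 0 0 20; 0 0 -0.694 0 0 0 20
0 0 -0.347 0 0 0 20; 0 0 -0.694 0 0 0 20
-- [0.594 0.298 0.17 ] 65.7
-0.407 -0.098 0 0 0 0 20; -0.814 -0.196 0 0 0 0 20
-0.407 -0.098 0 0 0 0 20; -0.814 -0.196 0 0 0 0 20
-0.407 -0.098 0 0 0 0 20; -0.814 -0.196 0 0 0 0 20
-- [0.44 0.1  0.17] 65.7
-0.249 0.216 0.03 0 0 0 20; -0.499 0.432 0.06 0 0 0 20; -0.748 0.648 0.09 0 0 0 20; -0.998 0.864 0.12 0 0 0 20
-0.249 0.216 0.03 0 0 0 20; -0.249 0.216 0.03 0 0 0 20; -0.249 0.216 0.03 0 0 0 20
-- [ 0.487 -0.058  0.155] 65.7
```

Call:
{"method": "drive_tool", "body": {
  "deltas": "0 0 -0.35 0 0 0 20; 0 0 -0.7 0 0 0 20"
}}

```text
time: 22.2
tool_pos: [0.5912, 0.2974, 0.0972]
ee_rot: [-3.137, 0.005, 1.147]
wrist_force: [0.7, -0.5, -1.3]
width: 0.0299
finger_force: 29.5
```

Call:
{"method": "drive_tool", "body": {
  "deltas": "0 0 -0.35 0 0 0 20; 0 0 -0.7 0 0 0 20"
}}

```text
time: 22.4
tool_pos: [0.5923, 0.2979, 0.1695]
ee_rot: [-3.14, 0.002, 1.147]
wrist_force: [-0.2, -0.2, -0.9]
width: 0.0298
finger_force: 29.5
```

Call:
{"method": "drive_tool", "body": {
  "deltas": "-0.41 -0.1 0 0 0 0 20; -0.81 -0.2 0 0 0 0 20"
}}

```text
time: 22.6
tool_pos: [0.5416, 0.2324, 0.17]
ee_rot: [3.141, -0.001, 1.148]
wrist_force: [-0.7, -0.5, -2.0]
width: 0.03
finger_force: 29.5
```

Call:
{"method": "drive_tool", "body": {
  "deltas": "-0.41 -0.1 0 0 0 0 20; -0.81 -0.2 0 0 0 0 20"
}}

```text
time: 22.8
tool_pos: [0.4882, 0.1657, 0.1683]
ee_rot: [-3.14, 0.001, 1.147]
wrist_force: [1.3, -0.8, -1.0]
width: 0.0296
finger_force: 29.5
```

Call:
{"method": "drive_tool", "body": {
  "deltas": "-0.41 -0.1 0 0 0 0 20; -0.81 -0.2 0 0 0 0 20"
}}

```text
time: 23.0
tool_pos: [0.4365, 0.1002, 0.1684]
ee_rot: [-3.14, 0.001, 1.147]
wrist_force: [0.5, 0.3, -0.7]
width: 0.0298
finger_force: 29.5
```

Call:
{"method": "drive_tool", "body": {
  "deltas": "-0.25 0.22 0.03 0 0 0 20; -0.5 0.43 0.06 0 0 0 20; -0.75 0.65 0.09 0 0 0 20; -1 0.865 0.12 0 0 0 20"
}}

```text
time: 23.4
tool_pos: [0.4756, -0.0265, 0.1566]
ee_rot: [-3.14, -0.0, 1.147]
wrist_force: [0.9, -0.2, -1.1]
width: 0.03
finger_force: 29.5
```

Call:
{"method": "drive_tool", "body": {
  "deltas": "-0.25 0.22 0.03 0 0 0 20; -0.25 0.22 0.03 0 0 0 20; -0.25 0.22 0.03 0 0 0 20; -0.25 0.22 0.03 0 0 0 20"
}}

```text
time: 23.8
tool_pos: [0.4855, -0.0563, 0.1541]
ee_rot: [-3.14, -0.0, 1.148]
wrist_force: [-0.4, -0.2, -1.9]
width: 0.0297
finger_force: 29.5
```

```bash
python3 - <<'E'
from h import *
print(robot.get_obs()['width'])
s=snap('wrist','w9.png'); table('wrist',s)
to(.4871,-.0581,.10,65.7)
E
```

```text
0.02970717914678383
red_peg 0.76 [209. 151.] [0.4546 0.0163] r 0.1302 a 155.9
yellow_peg 0.76 [530. 148.] [ 0.6918 -0.0882] r 0.1290 a -23.5
plain_peg 0.58 [360. 291.] [ 0.5215 -0.1551] r 0.1292 a -113.7
red_spigot0 0.8 [287. 150.] [ 0.5115 -0.0124] r 0.0667 a 158.5
red_spigot0 0.57 [282. 208.] [ 0.4857 -0.0599] r 0.0907 a -165.3
yellow_spigot0 0.95 [448.  78.] [ 0.6607 -0.013 ] r 0.0904 a 15.3
yellow_spigot0 0.73 [432. 205.] [ 0.6167 -0.1161] r 0.0903 a -61.5
yellow_spigot0 0.63 [440. 148.] [ 0.6383 -0.0671] r 0.0716 a -25.1
at [ 0.486  -0.0567  0.1546] yaw 65.77 -> delta [-0.008  0.016  0.546] rz 0.001
```

Call:
{"method": "drive_tool", "body": {
  "deltas": "-0.008 0.014 0.15 0 0 0 20; -0.008 0.014 0.3 0 0 0 20; -0.008 0.014 0.4 0 0 0 20; -0.008 0.014 0.5 0 0 0 20; -0.008 0.014 0.57 0 0 0 20"
}}

```text
time: 24.65
tool_pos: [0.4875, -0.0581, 0.0972]
ee_rot: [3.141, -0.001, 1.147]
wrist_force: [1.7, 1.2, -0.5]
width: 0.0299
finger_force: 29.6
```

Call:
{"method": "drive_tool", "body": {
  "deltas": "0 0 0.04 0 0 0 20; 0 0 0.08 0 0 0 20; 0 0 0.12 0 0 0 20; 0 0 0.16 0 0 0 20; 0 0 0.2 0 0 0 20"
}}

```text
time: 25.15
tool_pos: [0.4897, -0.0596, 0.0817]
ee_rot: [3.134, -0.001, 1.147]
wrist_force: [-1.7, -0.2, 21.4]
width: 0.0295
finger_force: 29.6
```

Call:
{"method": "drive_tool", "body": {
  "deltas": "0 0 0.02 0 0 0 20; 0 0 0.04 0 0 0 20; 0 0 0.06 0 0 0 20; 0 0 0.06 0 0 0 20"
}}

```text
time: 25.55
tool_pos: [0.4904, -0.0603, 0.0765]
ee_rot: [3.131, -0.0, 1.146]
wrist_force: [1.4, -0.6, 13.3]
width: 0.0299
finger_force: 29.6
```

Call:
{"method": "drive_tool", "body": {
  "deltas": "0 0 0.02 0 0 0 20; 0 0 0.03 0 0 0 20; 0 0 0.04 0 0 0 20; 0 0 0.04 0 0 0 20"
}}

```text
time: 25.95
tool_pos: [0.491, -0.0609, 0.0758]
ee_rot: [3.129, 0.001, 1.147]
wrist_force: [-4.1, -0.9, 27.2]
width: 0.0297
finger_force: 30.0
```

Call:
{"method": "drive_tool", "body": {
  "deltas": "0 0 0.02 0 0 0 20; 0 0 0.04 0 0 0 20; 0 0 0.04 0 0 0 20"
}}

```text
time: 26.25
tool_pos: [0.4925, -0.0624, 0.0748]
ee_rot: [3.124, 0.002, 1.146]
wrist_force: [-6.3, -2.5, 36.8]
width: 0.0295
finger_force: 30.0
```

Call:
{"method": "drive_tool", "body": {
  "deltas": "0 0 -0.08 0 0 0 20; 0 0 -0.14 0 0 0 20; 0 0 -0.14 0 0 0 50; 0 0 -0.14 0 0 0 50; 0 0 -0.14 0 0 0 50"
}}

```text
time: 26.75
tool_pos: [0.4859, -0.0588, 0.0768]
ee_rot: [-3.139, 0.001, 1.147]
wrist_force: [0.0, -0.0, -0.1]
width: 0.0487
finger_force: 0.0
```

Call:
{"method": "drive_tool", "body": {
  "deltas": "0 0 0 0 0 0 50; 0 0 -0.3 0 0 0 50; 0 0 -0.6 0 0 0 50; 0 0 -0.9 0 0 0 60; 0 0 -0.9 0 0 0 60"
}}

```text
time: 27.25
tool_pos: [0.4894, -0.0593, 0.1725]
ee_rot: [3.133, -0.002, 1.147]
wrist_force: [0.2, 0.3, -0.1]
width: 0.0593
finger_force: 0.0
```

Call:
{"method": "drive_tool", "body": {
  "deltas": "-0.3 0 -0.3 0 0 0 60; -0.7 0 -0.6 0 0 0 60; -0.7 0 -0.6 0 0 0 60; -0.7 0 -0.6 0 0 0 60"
}}

```text
time: 27.65
tool_pos: [0.4579, -0.1228, 0.2269]
ee_rot: [-3.141, -0.001, 1.145]
wrist_force: [-0.6, 0.5, -1.2]
width: 0.0601
finger_force: 0.0
```

```bash
python3 - <<'E'
from h import *
print(pose()[:3,3])
s=snap('wrist','w10.png'); table('wrist',s)
# brass flange pixels of the placed finials: compare predicted top
for n,q in(('A',(.5323,.0421)),('B',(.4871,-.0581))): print(n,[np.round(proj(s,[*q,z])) for z in(.049,.12)])
sd=snap('side','s2.png')
c=sd['img'][150:260,210:360]; cv2.imwrite('pics/c10.png',cv2.resize(np.hstack([cv2.resize(c,None,fx=3,fy=3)])[:,:,::-1],None,fx=1,fy=1))
a=s['img'][:,120:520]; b=cv2.resize(c,(400,293)); cv2.imwrite('pics/c10.png',np.vstack([a[:290],b])[:,:,::-1])
E
```

```text
[ 0.45787597 -0.12281092  0.22686669]
red_peg 0.68 [220.  70.] [0.4559 0.0139] r 0.1280 a 156.7
yellow_peg 0.72 [486.  61.] [ 0.6923 -0.0852] r 0.1283 a -22.1
plain_peg 0.82 [347. 198.] [ 0.522  -0.1569] r 0.1307 a -113.2
red_spigot0 0.64 [281.  74.] [ 0.5092 -0.011 ] r 0.0693 a 158.1
red_spigot0 0.34 [282.   4.] [0.5369 0.0486] r 0.0929 a 113.2
yellow_spigot0 0.87 [413.  71.] [ 0.638  -0.0659] r 0.0708 a -24.3
yellow_spigot0 0.86 [410. 124.] [ 0.6184 -0.1161] r 0.0911 a -60.5
yellow_spigot0 0.78 [418.   7.] [ 0.6606 -0.011 ] r 0.0908 a 16.5
A [array([280.,  11.]), array([280., -18.])]
B [array([280., 125.]), array([280., 127.])]
```

View pics/c10.png

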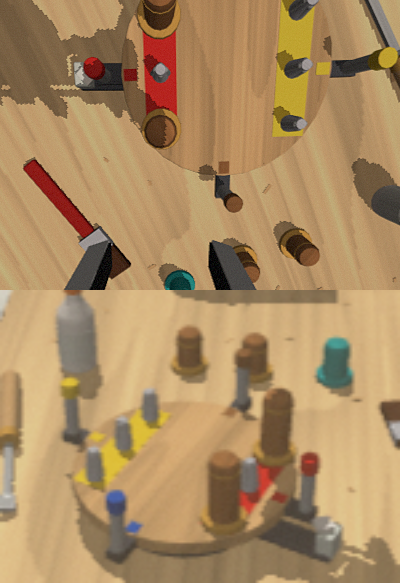

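Both longs sit flush on the red row (side view: flanges on the deck), red peg at the arrow, brown shorts behind at about (0.59,-0.27) and (0.516,-0.272). Next, turn by the yellow peg.

```bash
python3 - <<'E'
from h import *
route([(.60,-.105,.22,110,30,45,0),(.692,-.0895,.137,156,30,45,2)])
E
```

```text
0.122 0.204 0.011 0 0 -0.082 30; 0.245 0.409 0.022 0 0 -0.164 30; 0.367 0.613 0.033 0 0 -0.246 30; 0.49 0.817 0.044 0 0 -0.328 30
0.006 0.238 0.011 0 0 -0.082 30; 0.012 0.476 0.022 0 0 -0.164 30
-- [ 0.6   -0.105  0.22 ] 110.0
-0.028 0.153 0.138 0 0 -0.085 30; -0.056 0.306 0.277 0 0 -0.17 30; -0.085 0.459 0.415 0 0 -0.256 30; -0.113 0.612 0.553 0 0 -0.341 30; -0.141 0.765 0.692 0 0 -0.426 30
-0.117 0.102 0.138 0 0 -0.085 30; -0.117 0.102 0.138 0 0 -0.085 30; -0.117 0.102 0.138 0 0 -0.085 30
-- [ 0.692 -0.09   0.137] 156
```

Call:
{"method": "drive_tool", "body": {
  "deltas": "0.12 0.2 0 0 0 -0.082 30; 0.245 0.41 0 0 0 -0.164 30; 0.37 0.61 0 0 0 -0.246 30; 0.49 0.82 0 0 0 -0.328 30"
}}

```text
time: 28.45
tool_pos: [0.554, -0.1108, 0.2272]
ee_rot: [-3.141, -0.0, 1.668]
wrist_force: [-0.4, -0.4, -0.3]
width: 0.0322
finger_force: 0.0
```

Call:
{"method": "drive_tool", "body": {
  "deltas": "0 0.24 0.01 0 0 -0.082 30; 0.01 0.48 0.03 0 0 -0.164 30"
}}

```text
time: 28.65
tool_pos: [0.6019, -0.1056, 0.2242]
ee_rot: [-3.142, -0.0, 1.925]
wrist_force: [0.4, -0.4, -0.3]
width: 0.03
finger_force: 0.0
```

Call:
{"method": "drive_tool", "body": {
  "deltas": "-0.03 0.15 0.14 0 0 -0.085 30; -0.055 0.31 0.28 0 0 -0.17 30; -0.085 0.46 0.42 0 0 -0.256 30; -0.11 0.61 0.55 0 0 -0.341 30; -0.14 0.765 0.69 0 0 -0.426 30"
}}

```text
time: 29.15
tool_pos: [0.6781, -0.0924, 0.1545]
ee_rot: [-3.142, -0.001, 2.595]
wrist_force: [-0.3, 0.4, 0.4]
width: 0.03
finger_force: 0.0
```

Call:
{"method": "drive_tool", "body": {
  "deltas": "-0.117 0.1 0.14 0 0 -0.085 30; -0.117 0.1 0.14 0 0 -0.085 30; -0.117 0.1 0.14 0 0 -0.085 30"
}}

```text
time: 29.45
tool_pos: [0.6922, -0.0904, 0.1407]
ee_rot: [-3.141, -0.002, 2.72]
wrist_force: [-0.2, 0.8, 0.4]
width: 0.0298
finger_force: 0.0
```

```bash
python3 - <<'E'
from h import *
s=snap('wrist'); hsv=cv2.cvtColor(s['img'],cv2.COLOR_RGB2HSV)
m=(hsv[...,0]>22)&(hsv[...,0]<35)&(hsv[...,1]>190)&(hsv[...,2]>110); m[:200]=0; m[275:]=0; m[:,252:310]&=True; m[:,:250]=0;m[:,312:]=0
y,x=np.nonzero(m); print(x.mean(),y.mean(),len(x),np.ptp(x),np.ptp(y)); p=at_z(s,(x.mean(),y.mean()),.104); print(p); to(p[0],p[1],.072,156)
E
```

```text
288.3157894736842 233.48947368421054 190 22 20
[ 0.69362803 -0.08593822  0.104     ]
at [ 0.6924 -0.0906  0.1419] yaw 155.86 -> delta [0.008 0.048 0.699] rz -0.002
```

```bash
python3 - <<'E'
from h import *
s=snap('wrist'); table('wrist',s)
im=s['img']; hsv=cv2.cvtColor(im,cv2.COLOR_RGB2HSV)
for nm,m,zz in(('yel',(hsv[...,0]>22)&(hsv[...,0]<35)&(hsv[...,1]>190)&(hsv[...,2]>110),.104),('blue',(hsv[...,0]>105)&(hsv[...,0]<130)&(hsv[...,1]>150),.104)):
    n,l,st,c=cv2.connectedComponentsWithStats(m.astype(np.uint8))
    for i in range(1,n):
        if st[i,4]>60:
            for z in(.045,.104):
                p=at_z(s,c[i],z)[:2]-C; print(nm,st[i],np.round(c[i]),z,np.hypot(*p),np.degrees(np.arctan2(p[1],p[0])))
E
```

```text
red_peg 0.65 [285. 145.] [ 0.6372 -0.0632] r 0.0690 a -22.5
yellow_peg 0.72 [286. 220.] [ 0.6933 -0.087 ] r 0.1299 a -22.8
blue_peg 0.76 [469.  38.] [0.6226 0.0847] r 0.1310 a 68.0
plain_peg 0.6 [100.  51.] [ 0.5233 -0.1568] r 0.1301 a -112.7
red_spigot0 0.5 [270. 282.] [ 0.7553 -0.1308] r 0.2047 a -27.3
yellow_spigot0 0.7 [287. 146.] [ 0.6412 -0.0625] r 0.0724 a -20.8
yellow_spigot0 0.61 [222. 147.] [ 0.6188 -0.1145] r 0.0900 a -59.7
yel [259 123  29  22 136] [273. 132.] 0.045 0.06146566675983657 -31.623264999051326
yel [259 123  29  22 136] [273. 132.] 0.104 0.058534214271068925 -30.651509296215853
yel [290 123  32  15 157] [305. 128.] 0.045 0.060335947754241274 -5.208086738126581
yel [290 123  32  15 157] [305. 128.] 0.104 0.05713069458010232 -8.871350748406428
yel [270 122  95  41 842] [322. 147.] 0.045 0.0804523051187644 0.8541792373374604
yel [270 122  95  41 842] [322. 147.] 0.104 0.07253834410634709 -2.814528964917494
yel [214 125  29  27 155] [232. 133.] 0.045 0.07542616413346435 -59.10557228802209
yel [214 125  29  27 155] [232. 133.] 0.104 0.06812120796135442 -54.399134527
[... 306 characters left out ...]
01115092609702 -33.67725159664377
yel [279 173  13  15  98] [286. 180.] 0.045 0.10198640520215645 -22.502712410047838
yel [279 173  13  15  98] [286. 180.] 0.104 0.09041242549681398 -22.906538276586247
yel [277 222  22  21 187] [290. 233.] 0.045 0.15263844927462478 -21.53591894621895
yel [277 222  22  21 187] [290. 233.] 0.104 0.13022140890949035 -21.892214928989446
blue [468  15  40  35 948] [488.  32.] 0.045 0.16182514432958045 71.42523158197544
blue [468  15  40  35 948] [488.  32.] 0.104 0.12629447890771206 66.80904767067364
blue [402  42  18  17 265] [411.  50.] 0.045 0.10205105465467071 67.41725352130707
blue [402  42  18  17 265] [411.  50.] 0.104 0.08026112550994302 60.09245375828503
```

The table has crept about 1.7° during the last press. I'll bring red back exactly to the arrow (by the opposite, yellow peg), hold, then turn on.

Call:
{"method": "drive_tool", "body": {
  "deltas": "0.01 0.04 0.3 0 0 0 30; 0.01 0.04 0.5 0 0 0 30; 0.01 0.04 0.7 0 0 0 30; 0.01 0.04 0.7 0 0 0 30; 0.01 0.04 0.7 0 0 0 10"
}}

```text
time: 30.35
tool_pos: [0.6932, -0.0867, 0.0716]
ee_rot: [-3.142, -0.001, 2.722]
wrist_force: [0.1, 0.6, 0.1]
width: 0.0247
finger_force: 0.0
```

Call:
{"method": "drive_tool", "body": {
  "deltas": "0 0 0 0 0 0 10; 0 0 0 0 0 0 10; 0 0 0 0 0 0 10; 0 0 0 0 0 0 10"
}}

```text
time: 30.75
tool_pos: [0.6945, -0.0868, 0.0736]
ee_rot: [3.141, 0.003, 2.722]
wrist_force: [0.4, 0.3, 4.4]
width: 0.0134
finger_force: 30.0
```

```bash
cat >> h.py <<'E'
def ang():
    P=pose(); d=P[:2,3]-C; print('TCP r %.4f a %.2f'%(np.hypot(*d),np.degrees(np.arctan2(d[1],d[0]))),P[:3,3],robot.get_obs()['width'])
E
python3 - <<'E'
from h import *
ang(); a=np.radians(-24.3); to(C[0]+.13*np.cos(a),C[1]+.13*np.sin(a),.072,155.7)
E
```

```text
TCP r 0.1309 a -22.46 [ 0.6944702  -0.08680058  0.07357706] 0.013418663974767061
at [ 0.6945 -0.0868  0.0736] yaw 155.98 -> delta [ 0.009 -0.042  0.016] rz 0.003
```

Call:
{"method": "drive_tool", "body": {
  "deltas": "0 -0.02 0 0 0 0 10; 0 -0.042 0 0 0 0 10; 0 -0.042 0 0 0 0 10; 0 -0.042 0 0 0 0 10; 0 -0.042 0 0 0 0 10"
}}

```text
time: 31.25
tool_pos: [0.6928, -0.0906, 0.0736]
ee_rot: [3.14, 0.004, 2.722]
wrist_force: [1.1, 0.1, 6.7]
width: 0.0135
finger_force: 30.0
```

Call:
{"method": "drive_tool", "body": {
  "deltas": "0 0 0 0 0 0 10; 0 0 0 0 0 0 26; 0 0 0 0 0 0 26; 0 0 0 0 0 0 26; 0 0 0 0 0 0 26"
}}

```text
time: 31.75
tool_pos: [0.6911, -0.0905, 0.0706]
ee_rot: [-3.141, -0.002, 2.722]
wrist_force: [0.1, -0.2, 0.3]
width: 0.026
finger_force: 0.0
```

Call:
{"method": "drive_tool", "body": {
  "deltas": "0.01 -0.163 0 0 0 0.08 26; 0.041 -0.323 0 0 0 0.16 26; 0.091 -0.479 0 0 0 0.24 26; 0.161 -0.626 0 0 0 0.32 26; 0.248 -0.764 0 0 0 0.40 26"
}}

```text
time: 32.25
tool_pos: [0.6373, -0.1503, 0.0709]
ee_rot: [-3.142, -0.001, 2.089]
wrist_force: [-0.1, 0.8, -0.3]
width: 0.0257
finger_force: 0.3
```

Call:
{"method": "drive_tool", "body": {
  "deltas": "0.01 -0.163 0 0 0 0.08 26; 0.041 -0.323 0 0 0 0.16 26; 0.091 -0.479 0 0 0 0.24 26; 0.161 -0.626 0 0 0 0.32 26; 0.248 -0.764 0 0 0 0.40 26"
}}

```text
time: 32.75
tool_pos: [0.5587, -0.167, 0.0712]
ee_rot: [3.141, -0.0, 1.46]
wrist_force: [-0.4, 0.8, -0.5]
width: 0.0262
finger_force: 0.3
```

Call:
{"method": "drive_tool", "body": {
  "deltas": "0.01 -0.163 0 0 0 0.08 26; 0.041 -0.323 0 0 0 0.16 26; 0.091 -0.479 0 0 0 0.24 26; 0.161 -0.626 0 0 0 0.32 26; 0.248 -0.764 0 0 0 0.40 26"
}}

```text
time: 33.25
tool_pos: [0.4853, -0.1342, 0.0713]
ee_rot: [3.141, 0.0, 0.832]
wrist_force: [0.7, 1.1, -0.2]
width: 0.0259
finger_force: 0.3
```

Call:
{"method": "drive_tool", "body": {
  "deltas": "0.01 -0.163 0 0 0 0.08 26; 0.041 -0.323 0 0 0 0.16 26; 0.091 -0.479 0 0 0 0.24 26; 0.161 -0.626 0 0 0 0.32 26; 0.248 -0.764 0 0 0 0.40 26"
}}

```text
time: 33.75
tool_pos: [0.4451, -0.0645, 0.0714]
ee_rot: [3.141, 0.0, 0.203]
wrist_force: [0.6, 0.2, 0.8]
width: 0.0263
finger_force: 0.3
```

Call:
{"method": "drive_tool", "body": {
  "deltas": "0.005 -0.109 0 0 0 0.053 26; 0.018 -0.217 0 0 0 0.107 26; 0.041 -0.323 0 0 0 0.16 26; 0.072 -0.428 0 0 0 0.213 26; 0.111 -0.528 0 0 0 0.267 26"
}}

```text
time: 34.25
tool_pos: [0.4452, -0.0104, 0.0713]
ee_rot: [3.141, 0.001, -0.214]
wrist_force: [-0.7, -0.3, -0.6]
width: 0.0259
finger_force: 0.3
```

```bash
python3 - <<'E'
from h import *
ang(); a=np.radians(155.7); to(C[0]+.13*np.cos(a),C[1]+.13*np.sin(a),.073,-24.3)
E
```

```text
TCP r 0.1310 a 168.39 [ 0.44520577 -0.01044834  0.07130181] 0.025917430503998855
at [ 0.4452 -0.0104  0.0713] yaw -12.25 -> delta [ 0.038 -0.286 -0.017] rz 0.134
```

Call:
{"method": "drive_tool", "body": {
  "deltas": "0.012 -0.1 -0.015 0 0 0.05 26; 0.025 -0.2 -0.015 0 0 0.1 26; 0.037 -0.285 -0.015 0 0 0.134 26; 0.037 -0.285 -0.015 0 0 0.134 26; 0.037 -0.285 -0.015 0 0 0.134 12"
}}

```text
time: 34.75
tool_pos: [0.4551, 0.0163, 0.0728]
ee_rot: [3.141, 0.0, -0.419]
wrist_force: [-1.3, -0.8, 0.2]
width: 0.0208
finger_force: 0.0
```

Call:
{"method": "drive_tool", "body": {
  "deltas": "0 0 0 0 0 0 10; 0 0 0 0 0 0 10; 0 0 0 0 0 0 10; 0 0 0 0 0 0 10; 0 0 0 0 0 0 10"
}}

```text
time: 35.25
tool_pos: [0.4551, 0.0162, 0.0729]
ee_rot: [3.141, 0.0, -0.421]
wrist_force: [-0.5, 0.2, 0.1]
width: 0.0132
finger_force: 30.0
```

```bash
python3 - <<'E'
from h import *
ang(); a=np.radians(155.7); to(C[0]+.13*np.cos(a),C[1]+.13*np.sin(a),.073,-24.3)
E
```

```text
TCP r 0.1297 a 155.90 [0.45509152 0.016173   0.07287675] 0.013235102460181494
at [0.4551 0.0162 0.0729] yaw -24.12 -> delta [-0.003 -0.004 -0.001] rz 0.002
```

Call:
{"method": "drive_tool", "body": {
  "deltas": "0 -0.004 0 0 0 0 30; 0 -0.004 0 0 0 0 30; 0 -0.004 0 0 0 0 30; 0 -0.004 -0.3 0 0 0 40; 0 -0.004 -0.7 0 0 0 60"
}}

```text
time: 35.75
tool_pos: [0.4535, 0.017, 0.1413]
ee_rot: [3.14, 0.006, -0.421]
wrist_force: [0.5, 0.4, -0.1]
width: 0.0427
finger_force: 0.0
```

Call:
{"method": "drive_tool", "body": {
  "deltas": "-0.1 0 -0.3 0 0 0 94; -0.2 0 -0.6 0 0 0 94; -0.2 0 -0.7 0 0 0 94; -0.2 0 -0.7 0 0 0 94; -0.2 0 -0.7 0 0 0 94"
}}

```text
time: 36.25
tool_pos: [0.4369, 0.0249, 0.2114]
ee_rot: [3.141, 0.002, -0.421]
wrist_force: [0.4, 0.2, -0.2]
width: 0.0824
finger_force: 0.0
```

```bash
python3 - <<'E'
from h import *
s=snap('wrist','w11.png'); table('wrist',s)
for d in finder.landmark_of('wrist','mark'): print('mark',at_z(s,d['xy'],.075)[:2])
# arrow white + yellow top direct
im=s['img']; hsv=cv2.cvtColor(im,cv2.COLOR_RGB2HSV); q=np.array(proj(s,[.4545,.0175,.09])); print(q)
for nm,m in(('white',(hsv[...,1]<45)&(hsv[...,2]>140)),('yel',(hsv[...,0]>22)&(hsv[...,0]<35)&(hsv[...,1]>190)&(hsv[...,2]>110))):
    n,l,st,c=cv2.connectedComponentsWithStats(m.astype(np.uint8))
    for i in range(1,n):
        if st[i,4]>40 and np.hypot(*(c[i]-q))<60: print(nm,st[i],np.round(c[i],1))
for sd in('scene','side'):
    g=snap(sd)
    for d in finder.landmark_of(sd,'short1_mid'): print(sd,round(d['confidence'],2),np.round(d['xy']),at_z(g,d['xy'],.025)[:2])
route([(.50,-.12,.22,-24.1,60,45,0),(.585,-.265,.18,-24.1,60,45,1)])
E
```

```text
yellow_peg 0.64 [279. 178.] [0.4554 0.0149] r 0.1289 a 156.3
blue_peg 0.85 [422.  34.] [ 0.5229 -0.1562] r 0.1297 a -113.0
red_spigot0 0.68 [279. 179.] [0.4494 0.018 ] r 0.1357 a 156.2
yellow_spigot0 0.87 [228. 118.] [0.5314 0.0407] r 0.0882 a 118.5
yellow_spigot0 0.68 [278. 120.] [ 0.5075 -0.0073] r 0.0723 a 155.9
yellow_spigot0 0.68 [333. 116.] [ 0.4877 -0.0618] r 0.0893 a -163.8
mark [0.45547876 0.01380683]
[277.41074797 182.84634894]
white [270 190  20  11 106] [281.2 196. ]
yel [275 143  10  12  97] [279.7 148.4]
yel [272 176  18  18 186] [280.4 184.7]
scene 0.69 [224. 190.] [ 0.58070005 -0.29565941]
side 0.64 [282. 174.] [ 0.58607319 -0.26615064]
0.291 0.267 -0.018 0 0 0 60; 0.583 0.533 -0.035 0 0 0 60; 0.874 0.8 -0.053 0 0 0 60
0.291 0.267 -0.018 0 0 0 60
-- [ 0.5  -0.12  0.22] -24.1
0.342 0.244 0.1 0 0 0 60; 0.684 0.488 0.2 0 0 0 60
0.342 0.244 0.1 0 0 0 60; 0.684 0.488 0.2 0 0 0 60; 0.684 0.488 0.2 0 0 0 60
-- [ 0.585 -0.265  0.18 ] -24.1
```

Yellow peg top (280,185) lines up with the arrow (281,196). On to the shorts.

Call:
{"method": "drive_tool", "body": {
  "deltas": "0.29 0.27 0 0 0 0 60; 0.58 0.53 0 0 0 0 60; 0.87 0.8 0 0 0 0 60"
}}

```text
time: 37.15
tool_pos: [0.4844, -0.0845, 0.2133]
ee_rot: [-3.141, -0.001, -0.42]
wrist_force: [0.3, 0.4, -0.2]
width: 0.0736
finger_force: 0.0
```

Call:
{"method": "drive_tool", "body": {
  "deltas": "0.29 0.27 0 0 0 0 60"
}}

```text
time: 37.25
tool_pos: [0.4998, -0.1215, 0.2131]
ee_rot: [-3.141, -0.001, -0.42]
wrist_force: [0.3, 0.1, 0.2]
width: 0.0654
finger_force: 0.0
```

Call:
{"method": "drive_tool", "body": {
  "deltas": "0.34 0.24 0.1 0 0 0 60; 0.68 0.49 0.2 0 0 0 60"
}}

```text
time: 37.45
tool_pos: [0.5423, -0.1943, 0.1934]
ee_rot: [-3.141, -0.002, -0.421]
wrist_force: [-0.3, 1.2, -0.5]
width: 0.0605
finger_force: 0.0
```

Call:
{"method": "drive_tool", "body": {
  "deltas": "0.34 0.24 0.1 0 0 0 60; 0.68 0.49 0.2 0 0 0 60; 0.68 0.49 0.2 0 0 0 60; 0.68 0.49 0.2 0 0 0 60"
}}

```text
time: 37.85
tool_pos: [0.5831, -0.2654, 0.1713]
ee_rot: [-3.141, 0.003, -0.422]
wrist_force: [0.1, 1.0, 0.6]
width: 0.06
finger_force: 0.0
```

```bash
python3 - <<'E'
from h import *
s=finial(.025,'w12.png','short1_mid',(.59,-.274))
im=s['img']; hsv=cv2.cvtColor(im,cv2.COLOR_RGB2HSV)
m=((hsv[...,1]>150)&(hsv[...,2]<200)).astype(np.uint8); m=cv2.morphologyEx(m,cv2.MORPH_OPEN,np.ones((3,3)))
n,l,st,c=cv2.connectedComponentsWithStats(m)
for i in range(1,n):
    if st[i,4]>150 and st[i,1]<270: print(st[i],np.round(c[i]),im[l==i].mean(0).round(),at_z(s,c[i],.025)[:2])
print(pose()[:3,3])
E
```

```text
expect px [283. 187.]
call 0.6 [288, 179] [ 0.5948 -0.2828] 1207 [143  95  56]
call 0.93 [288, 183] [ 0.5904 -0.2806]  [147  93  57]
[187  28  34  36 932] [203.  46.] [174.  96.  33.] [ 0.74343593 -0.2610085 ]
[ 45  81  29  25 359] [57. 94.] [139. 100.  46.] [ 0.76350124 -0.11109514]
[ 268  161   38   40 1129] [287. 180.] [129.  87.  45.] [ 0.59450549 -0.28028492]
[  9 173  35  24 633] [ 26. 184.] [137.  25.  20.] [ 0.70308943 -0.02793729]
[523 181  23  25 256] [534. 194.] [66. 37. 21.] [ 0.47318262 -0.51486935]
[ 66 195  14  14 164] [ 73. 201.] [176.  34.  28.] [ 0.66763187 -0.06233689]
[530 195  30  63 800] [547. 229.] [64. 36. 20.] [ 0.42734562 -0.51958922]
[   0  212  152   64 4395] [ 77. 234.] [132.  64.  35.] [ 0.63432796 -0.04485941]
[ 289  223   36   44 1018] [308. 244.] [124.  84.  43.] [ 0.51898539 -0.27256348]
[ 0.5835055  -0.26407602  0.17437632]
```

View pics/w12.png

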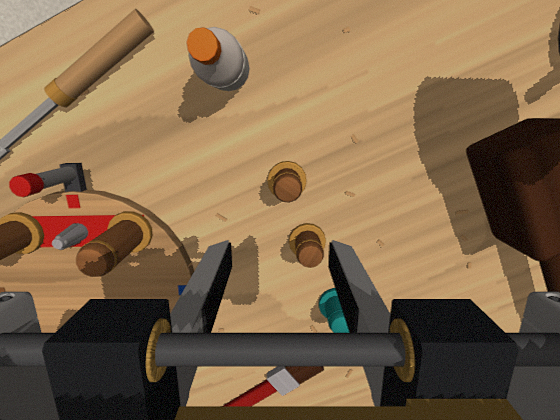

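Short 1: flange (287,180), top (288,187); short 2 (308,240); turquoise decoy (335,312). Grasp short 1.

Call:
{"method": "drive_tool", "body": {
  "deltas": "0.07 0.06 0.34 0 0 0 55; 0.14 0.118 0.68 0 0 0 55; 0.14 0.118 1 0 0 0 55; 0.14 0.118 1 0 0 0 55"
}}

```text
time: 38.4
tool_pos: [0.5882, -0.2787, 0.0683]
ee_rot: [-3.14, 0.01, -0.42]
wrist_force: [-1.2, -0.3, -1.3]
width: 0.055
finger_force: 0.0
```

Call:
{"method": "drive_tool", "body": {
  "deltas": "0 0 0.2 0 0 0 55; 0 0 0.4 0 0 0 55; 0 0 0.58 0 0 0 55; 0 0 0.58 0 0 0 55; 0 0 0.58 0 0 0 25"
}}

```text
time: 38.9
tool_pos: [0.5924, -0.2815, 0.0175]
ee_rot: [3.141, -0.003, -0.42]
wrist_force: [0.3, -0.4, -0.7]
width: 0.0501
finger_force: 0.0
```

Call:
{"method": "drive_tool", "body": {
  "deltas": "0 0 0 0 0 0 20; 0 0 0 0 0 0 20; 0 0 0 0 0 0 20; 0 0 0 0 0 0 20; 0 0 0 0 0 0 20"
}}

```text
time: 39.4
tool_pos: [0.5928, -0.282, 0.0173]
ee_rot: [-3.141, -0.004, -0.421]
wrist_force: [0.0, 1.4, 6.8]
width: 0.0319
finger_force: 30.0
```

```bash
python3 - <<'E'
from h import *
p=pose()[:3,3]; print(p,robot.get_obs()['width'],robot.get_obs()['finger_force'])
route([(p[0],p[1],.17,-24.1,20,40,0),(.46,-.16,.17,-24.1,20,45,0),(.4871,-.0581,.145,-24.1,20,40,2)])
E
```

```text
[ 0.5927753  -0.28197454  0.01729305] 0.03189856453696322 30.003906302154064
0 0 -0.382 0 0 0 20; 0 0 -0.764 0 0 0 20
0 0 -0.382 0 0 0 20; 0 0 -0.764 0 0 0 20
-- [ 0.593 -0.282  0.17 ] -24.1
-0.342 -0.114 0 0 0 0 20; -0.684 -0.229 0 0 0 0 20
-0.342 -0.114 0 0 0 0 20; -0.684 -0.229 0 0 0 0 20
-0.342 -0.114 0 0 0 0 20
-- [ 0.46 -0.16  0.17] -24.1
-0.056 -0.347 0.083 0 0 0 20; -0.112 -0.694 0.167 0 0 0 20
-0.056 -0.347 0.083 0 0 0 20; -0.056 -0.347 0.083 0 0 0 20; -0.056 -0.347 0.083 0 0 0 20
-- [ 0.487 -0.058  0.145] -24.1
```

Call:
{"method": "drive_tool", "body": {
  "deltas": "0 0 -0.38 0 0 0 20; 0 0 -0.76 0 0 0 20"
}}

```text
time: 39.6
tool_pos: [0.5897, -0.281, 0.0893]
ee_rot: [-3.142, 0.006, -0.421]
wrist_force: [1.0, -0.7, 0.0]
width: 0.0321
finger_force: 30.0
```

Call:
{"method": "drive_tool", "body": {
  "deltas": "0 0 -0.38 0 0 0 20; 0 0 -0.76 0 0 0 20"
}}

```text
time: 39.8
tool_pos: [0.5908, -0.2817, 0.1678]
ee_rot: [3.141, 0.001, -0.421]
wrist_force: [-0.3, 0.3, -0.9]
width: 0.0322
finger_force: 30.0
```

Call:
{"method": "drive_tool", "body": {
  "deltas": "-0.34 -0.11 0 0 0 0 20; -0.68 -0.23 0 0 0 0 20"
}}

```text
time: 40.0
tool_pos: [0.5389, -0.2335, 0.1685]
ee_rot: [3.141, -0.003, -0.422]
wrist_force: [0.8, 0.5, -1.5]
width: 0.0322
finger_force: 30.0
```

Call:
{"method": "drive_tool", "body": {
  "deltas": "-0.34 -0.11 0 0 0 0 20; -0.68 -0.23 0 0 0 0 20"
}}

```text
time: 40.2
tool_pos: [0.4845, -0.1834, 0.1664]
ee_rot: [3.141, 0.001, -0.421]
wrist_force: [-0.7, 0.1, -0.8]
width: 0.0324
finger_force: 30.0
```

Call:
{"method": "drive_tool", "body": {
  "deltas": "-0.34 -0.11 0 0 0 0 20"
}}

```text
time: 40.3
tool_pos: [0.4579, -0.1593, 0.1664]
ee_rot: [3.141, 0.001, -0.421]
wrist_force: [0.1, 0.2, -1.4]
width: 0.0321
finger_force: 30.0
```

Call:
{"method": "drive_tool", "body": {
  "deltas": "-0.06 -0.35 0.08 0 0 0 20; -0.11 -0.69 0.17 0 0 0 20"
}}

```text
time: 40.5
tool_pos: [0.477, -0.0921, 0.1503]
ee_rot: [3.141, -0.002, -0.423]
wrist_force: [0.6, -0.2, -0.5]
width: 0.032
finger_force: 30.0
```

Call:
{"method": "drive_tool", "body": {
  "deltas": "-0.06 -0.35 0.08 0 0 0 20; -0.06 -0.35 0.08 0 0 0 20; -0.06 -0.35 0.08 0 0 0 20; -0.06 -0.35 0.08 0 0 0 20"
}}

```text
time: 40.9
tool_pos: [0.4864, -0.0591, 0.1421]
ee_rot: [3.141, -0.0, -0.422]
wrist_force: [0.3, -0.1, 0.0]
width: 0.0317
finger_force: 30.0
```

```bash
python3 - <<'E'
from h import *
print(robot.get_obs()['width'],robot.get_obs()['wrist_force'])
s=snap('wrist','w13.png'); table('wrist',s)
to(.4871,-.0581,.085,-24.1)
E
```

```text
0.031653354735368774 [ 0.25401819 -0.14360358  0.00894027]
blue_peg 0.72 [376. 126.] [ 0.5235 -0.1574] r 0.1305 a -112.5
plain_peg 0.67 [ 34. 130.] [0.6266 0.0801] r 0.1284 a 65.6
red_spigot0 0.95 [204.  40.] [ 0.6375 -0.0633] r 0.0693 a -22.5
yellow_spigot0 0.96 [159. 209.] [0.5309 0.0398] r 0.0876 a 119.1
yellow_spigot0 0.9 [219. 214.] [ 0.5043 -0.0083] r 0.0748 a 157.6
yellow_spigot0 0.83 [280. 207.] [ 0.487  -0.0616] r 0.0900 a -164.0
at [ 0.4865 -0.0588  0.1421] yaw -24.17 -> delta [ 0.003 -0.009  0.571] rz -0.001
```

Call:
{"method": "drive_tool", "body": {
  "deltas": "0.003 -0.002 0.15 0 0 0 20; 0.003 -0.002 0.3 0 0 0 20; 0.003 -0.002 0.4 0 0 0 20; 0.003 -0.002 0.5 0 0 0 20; 0.003 -0.002 0.57 0 0 0 20"
}}

```text
time: 41.75
tool_pos: [0.4876, -0.0585, 0.0848]
ee_rot: [-3.141, -0.002, -0.421]
wrist_force: [1.2, -0.5, -1.5]
width: 0.0322
finger_force: 30.0
```

Call:
{"method": "drive_tool", "body": {
  "deltas": "0 0 0.04 0 0 0 20; 0 0 0.08 0 0 0 20; 0 0 0.12 0 0 0 20; 0 0 0.16 0 0 0 20; 0 0 0.2 0 0 0 20"
}}

```text
time: 42.25
tool_pos: [0.4894, -0.0585, 0.0684]
ee_rot: [-3.14, -0.006, -0.421]
wrist_force: [-0.1, 0.3, 19.1]
width: 0.0321
finger_force: 30.0
```

Call:
{"method": "drive_tool", "body": {
  "deltas": "0 0 0.02 0 0 0 20; 0 0 0.04 0 0 0 20; 0 0 0.05 0 0 0 20; 0 0 0.05 0 0 0 20"
}}

```text
time: 42.65
tool_pos: [0.4902, -0.0593, 0.0653]
ee_rot: [-3.14, -0.009, -0.421]
wrist_force: [0.3, -0.3, 16.6]
width: 0.0321
finger_force: 30.0
```

Call:
{"method": "drive_tool", "body": {
  "deltas": "0 0 0.02 0 0 0 20; 0 0 0.04 0 0 0 20; 0 0 0.04 0 0 0 20; 0 0 0.04 0 0 0 20"
}}

```text
time: 43.05
tool_pos: [0.4906, -0.0595, 0.0619]
ee_rot: [-3.141, -0.01, -0.421]
wrist_force: [-0.6, -0.4, 20.2]
width: 0.032
finger_force: 30.0
```

Call:
{"method": "drive_tool", "body": {
  "deltas": "0 0 0.02 0 0 0 20; 0 0 0.03 0 0 0 20; 0 0 0.03 0 0 0 20; 0 0 0.03 0 0 0 20"
}}

```text
time: 43.45
tool_pos: [0.4909, -0.0601, 0.0618]
ee_rot: [-3.142, -0.012, -0.421]
wrist_force: [-6.3, 0.1, 31.1]
width: 0.0322
finger_force: 30.0
```

Hard stop at the expected height: home. Release and check the table angle.

Call:
{"method": "drive_tool", "body": {
  "deltas": "0 0 -0.06 0 0 0 20; 0 0 -0.11 0 0 0 20; 0 0 -0.11 0 0 0 46; 0 0 -0.11 0 0 0 46; 0 0 -0.11 0 0 0 46"
}}

```text
time: 43.95
tool_pos: [0.4857, -0.0581, 0.0632]
ee_rot: [3.141, 0.003, -0.421]
wrist_force: [-0.3, -0.8, -0.0]
width: 0.046
finger_force: 0.0
```

Call:
{"method": "drive_tool", "body": {
  "deltas": "0 0 0 0 0 0 46; 0 0 -0.3 0 0 0 46; 0 0 -0.6 0 0 0 46; 0 0 -0.95 0 0 0 55; 0 0 -0.95 0 0 0 55"
}}

```text
time: 44.45
tool_pos: [0.4898, -0.059, 0.1647]
ee_rot: [-3.14, -0.01, -0.421]
wrist_force: [-0.5, 1.0, 0.1]
width: 0.0548
finger_force: 0.0
```

```bash
cat >> h.py <<'E'
def squares(s):
    "angle of table from the coloured deck squares at r=.102 (red-row angle implied)"
    hsv=cv2.cvtColor(s['img'],cv2.COLOR_RGB2HSV); H,S,V=[hsv[...,i] for i in range(3)]
    for nm,m,off in(('red',((H<6)|(H>174))&(S>180)&(V>100),0),('yellow',(H>22)&(H<35)&(S>190)&(V>90),180),('blue',(H>105)&(H<130)&(S>150)&(V>60),-90)):
        n,l,st,c=cv2.connectedComponentsWithStats(m.astype(np.uint8))
        for i in range(1,n):
            if 40<st[i,4]<700:
                for z,r,k in((.045,.102,'sq'),(.104,.13,'peg')):
                    p=at_z(s,c[i],z)[:2]-C
                    if abs(np.hypot(*p)-r)<.004: print(nm,k,st[i,4],np.round(c[i],1),'r %.4f'%np.hypot(*p),'a %.1f'%np.degrees(np.arctan2(p[1],p[0])),'red-row %.1f'%((np.degrees(np.arctan2(p[1],p[0]))-off)%360))
E
python3 - <<'E'
from h import *
print(pose()[:3,3])
s=snap('wrist','w14.png'); squares(s); squares(snap('scene')); 
route([(.46,-.16,.18,-24.1,55,45,0),(.511,-.264,.17,-24.1,55,45,1)])
E
```

```text
[ 0.48975844 -0.05897072  0.16468548]
red sq 257 [215.4   9.2] r 0.1015 a -25.2 red-row 334.8
yellow sq 116 [222.8 236.1] r 0.1014 a 154.8 red-row 334.8
blue peg 422 [377.4 139.3] r 0.1290 a -114.9 red-row 335.1
blue sq 170 [329.6 135.6] r 0.1022 a -115.2 red-row 334.8
0.056 0.346 -0.068 0 0 0 55; 0.112 0.692 -0.136 0 0 0 55
0.056 0.346 -0.068 0 0 0 55
-- [ 0.46 -0.16  0.18] -24.1
0.297 0.247 0.033 0 0 0 55; 0.593 0.494 0.067 0 0 0 55; 0.89 0.741 0.1 0 0 0 55; 0.89 0.741 0.1 0 0 0 55
-- [ 0.511 -0.264  0.17 ] -24.1
```

Call:
{"method": "drive_tool", "body": {
  "deltas": "0.06 0.35 -0.07 0 0 0 55; 0.11 0.69 -0.14 0 0 0 55"
}}

```text
time: 44.75
tool_pos: [0.4672, -0.1254, 0.1705]
ee_rot: [3.141, 0.005, -0.418]
wrist_force: [0.2, -0.1, -0.3]
width: 0.0552
finger_force: 0.0
```

Call:
{"method": "drive_tool", "body": {
  "deltas": "0.06 0.35 -0.07 0 0 0 55"
}}

```text
time: 44.85
tool_pos: [0.4583, -0.1603, 0.1777]
ee_rot: [-3.141, 0.005, -0.42]
wrist_force: [0.2, 0.2, -0.4]
width: 0.0548
finger_force: 0.0
```

Call:
{"method": "drive_tool", "body": {
  "deltas": "0.3 0.25 0.03 0 0 0 55; 0.59 0.49 0.07 0 0 0 55; 0.89 0.74 0.1 0 0 0 55; 0.89 0.74 0.1 0 0 0 55; 0.89 0.74 0.1 0 0 0 55"
}}

```text
time: 45.35
tool_pos: [0.5097, -0.2636, 0.167]
ee_rot: [-3.14, 0.006, -0.422]
wrist_force: [0.1, -0.8, 0.1]
width: 0.055
finger_force: 0.0
```

```bash
python3 - <<'E'
from h import *
s=finial(.025,'w15.png','short1_mid',(.519,-.2726)); squares(s)
im=s['img']; hsv=cv2.cvtColor(im,cv2.COLOR_RGB2HSV)
m=((hsv[...,1]>150)&(hsv[...,2]<200)).astype(np.uint8); m=cv2.morphologyEx(m,cv2.MORPH_OPEN,np.ones((3,3)))
n,l,st,c=cv2.connectedComponentsWithStats(m)
for i in range(1,n):
    if st[i,4]>250 and st[i,1]<270 and 200<c[i][0]<400: print(st[i],np.round(c[i]),im[l==i].mean(0).round(),at_z(s,c[i],.025)[:2])
print(pose()[:3,3])
E
```

```text
expect px [282. 185.]
call 0.85 [109, 291] [ 0.4859 -0.0396] 840 [59 34 18]
call 0.57 [103, 312] [ 0.4654 -0.017 ]  [11  9 19]
red sq 200 [ 29.1 131.3] r 0.1020 a -25.2 red-row 334.8
yellow sq 65 [ 67.9 319.3] r 0.1016 a 155.1 red-row 335.1
blue sq 126 [150.2 235.4] r 0.1021 a -115.1 red-row 334.9
blue peg 126 [150.2 235.4] r 0.1299 a -104.6 red-row 345.4
blue peg 376 [157.9 258.3] r 0.1321 a -113.7 red-row 336.3
[ 264  166   39   41 1123] [283. 185.] [129.  88.  45.] [ 0.5181505  -0.27324495]
[ 298  239   31   45 1009] [314. 260.] [22. 95. 89.] [ 0.42672794 -0.2696391 ]
[ 0.51034025 -0.26261979  0.16953232]
```

Call:
{"method": "drive_tool", "body": {
  "deltas": "0.05 0.04 0.34 0 0 0 55; 0.092 0.078 0.68 0 0 0 55; 0.092 0.078 1 0 0 0 55; 0.092 0.078 1 0 0 0 55"
}}

```text
time: 45.9
tool_pos: [0.5126, -0.2715, 0.0649]
ee_rot: [-3.14, 0.011, -0.42]
wrist_force: [-0.5, 0.2, -0.4]
width: 0.0551
finger_force: 0.0
```

Call:
{"method": "drive_tool", "body": {
  "deltas": "0 0 0.2 0 0 0 55; 0 0 0.4 0 0 0 55; 0 0 0.53 0 0 0 55; 0 0 0.53 0 0 0 55; 0 0 0.53 0 0 0 25"
}}

```text
time: 46.4
tool_pos: [0.5167, -0.2749, 0.0183]
ee_rot: [3.141, -0.002, -0.42]
wrist_force: [-0.4, 0.1, -0.2]
width: 0.05
finger_force: 0.0
```

Call:
{"method": "drive_tool", "body": {
  "deltas": "0 0 0 0 0 0 20; 0 0 0 0 0 0 20; 0 0 0 0 0 0 20; 0 0 0 0 0 0 20; 0 0 0 0 0 0 20"
}}

```text
time: 46.9
tool_pos: [0.517, -0.2751, 0.0182]
ee_rot: [-3.141, -0.002, -0.421]
wrist_force: [0.3, 1.4, 5.0]
width: 0.0299
finger_force: 29.9
```

```bash
python3 - <<'E'
from h import *
p=pose()[:3,3]; print(p,robot.get_obs()['width'],robot.get_obs()['finger_force'])
a=np.radians(155); u=np.array([np.cos(a),np.sin(a)]); t=np.array([np.sin(a),-np.cos(a)])
q=C+.07*u+.055*t; print('spigot',q, C+.07*u-.055*t)
route([(p[0],p[1],.18,-24.1,20,40,0),(.43,-.10,.18,-24.1,20,45,0),(.43,.06,.18,-24.1,20,45,0),(q[0],q[1],.145,-24.1,20,40,2)])
E
```

```text
[ 0.5169569  -0.27506155  0.01819554] 0.029876188397756114 29.92669478058815
spigot [0.53330246 0.04263021] [ 0.48681445 -0.05706365]
0 0 -0.324 0 0 0 20; 0 0 -0.647 0 0 0 20; 0 0 -0.971 0 0 0 20
0 0 -0.324 0 0 0 20; 0 0 -0.647 0 0 0 20
-- [ 0.517 -0.275  0.18 ] -24.1
-0.302 -0.249 0 0 0 0 20; -0.603 -0.497 0 0 0 0 20; -0.905 -0.746 0 0 0 0 20
-0.302 -0.249 0 0 0 0 20; -0.603 -0.497 0 0 0 0 20
-- [ 0.43 -0.1   0.18] -24.1
-0.163 -0.365 0 0 0 0 20; -0.327 -0.73 0 0 0 0 20
-0.163 -0.365 0 0 0 0 20; -0.327 -0.73 0 0 0 0 20
-- [0.43 0.06 0.18] -24.1
0.338 -0.088 0.117 0 0 0 20; 0.676 -0.176 0.233 0 0 0 20
0.338 -0.088 0.117 0 0 0 20; 0.338 -0.088 0.117 0 0 0 20; 0.338 -0.088 0.117 0 0 0 20
-- [0.533 0.043 0.145] -24.1
```

Call:
{"method": "drive_tool", "body": {
  "deltas": "0 0 -0.32 0 0 0 20; 0 0 -0.65 0 0 0 20; 0 0 -0.97 0 0 0 20"
}}

```text
time: 47.2
tool_pos: [0.5152, -0.2748, 0.1138]
ee_rot: [3.141, 0.003, -0.421]
wrist_force: [0.6, 0.5, -1.4]
width: 0.0298
finger_force: 29.9
```

Call:
{"method": "drive_tool", "body": {
  "deltas": "0 0 -0.32 0 0 0 20; 0 0 -0.65 0 0 0 20"
}}

```text
time: 47.4
tool_pos: [0.5152, -0.2748, 0.1789]
ee_rot: [3.141, 0.002, -0.421]
wrist_force: [0.8, -0.9, -1.5]
width: 0.0298
finger_force: 29.9
```

Call:
{"method": "drive_tool", "body": {
  "deltas": "-0.3 -0.25 0 0 0 0 20; -0.6 -0.5 0 0 0 0 20; -0.9 -0.75 0 0 0 0 20"
}}

```text
time: 47.7
tool_pos: [0.4634, -0.1689, 0.1782]
ee_rot: [3.141, 0.001, -0.422]
wrist_force: [0.2, 0.4, -1.1]
width: 0.0299
finger_force: 29.9
```

Call:
{"method": "drive_tool", "body": {
  "deltas": "-0.3 -0.25 0 0 0 0 20; -0.6 -0.5 0 0 0 0 20"
}}

```text
time: 47.9
tool_pos: [0.4288, -0.0985, 0.1779]
ee_rot: [3.141, 0.002, -0.422]
wrist_force: [0.8, -0.3, -0.8]
width: 0.0296
finger_force: 29.9
```

Call:
{"method": "drive_tool", "body": {
  "deltas": "-0.16 -0.365 0 0 0 0 20; -0.33 -0.73 0 0 0 0 20"
}}

```text
time: 48.1
tool_pos: [0.4289, -0.0185, 0.1783]
ee_rot: [3.141, 0.0, -0.422]
wrist_force: [1.0, 0.1, -0.8]
width: 0.0296
finger_force: 29.9
```

Call:
{"method": "drive_tool", "body": {
  "deltas": "-0.16 -0.365 0 0 0 0 20; -0.33 -0.73 0 0 0 0 20"
}}

```text
time: 48.3
tool_pos: [0.4289, 0.0618, 0.1782]
ee_rot: [3.141, 0.0, -0.422]
wrist_force: [0.1, -0.4, -1.4]
width: 0.0302
finger_force: 29.9
```

Call:
{"method": "drive_tool", "body": {
  "deltas": "0.34 -0.09 0.12 0 0 0 20; 0.68 -0.18 0.23 0 0 0 20"
}}

```text
time: 48.5
tool_pos: [0.4994, 0.0509, 0.1557]
ee_rot: [3.141, -0.001, -0.417]
wrist_force: [0.2, -0.5, -0.3]
width: 0.0295
finger_force: 29.9
```

Call:
{"method": "drive_tool", "body": {
  "deltas": "0.34 -0.09 0.12 0 0 0 20; 0.34 -0.09 0.12 0 0 0 20; 0.34 -0.09 0.12 0 0 0 20; 0.34 -0.09 0.12 0 0 0 20"
}}

```text
time: 48.9
tool_pos: [0.533, 0.0437, 0.1441]
ee_rot: [3.141, 0.0, -0.421]
wrist_force: [0.7, 0.1, -0.2]
width: 0.03
finger_force: 29.9
```

```bash
python3 - <<'E'
from h import *
print(robot.get_obs()['width'])
s=snap('wrist','w16.png'); squares(s); table('wrist',s)
to(.5333,.0426,.085,-24.1)
E
```

```text
0.029950649542643048
yellow sq 137 [336.1 240.9] r 0.1021 a 154.9 red-row 334.9
blue peg 550 [547.1 135.6] r 0.1267 a -114.6 red-row 335.4
blue sq 218 [462.6 132.5] r 0.1023 a -115.2 red-row 334.8
red_peg 0.49 [504. 280.] [ 0.3991 -0.115 ] r 0.1911 a -155.9
yellow_peg 0.56 [336. 283.] [0.4573 0.0211] r 0.1298 a 153.5
blue_peg 0.95 [518. 132.] [ 0.5211 -0.1538] r 0.1282 a -114.1
plain_peg 0.91 [180. 127.] [0.6304 0.0817] r 0.1315 a 64.4
red_spigot0 0.57 [351.  41.] [ 0.636  -0.0667] r 0.0693 a -25.6
red_spigot0 0.3 [504. 280.] [ 0.3741 -0.1304] r 0.2203 a -154.9
yellow_spigot0 0.97 [281. 207.] [0.5331 0.0407] r 0.0874 a 117.5
yellow_spigot0 0.85 [341. 210.] [ 0.5074 -0.0084] r 0.0720 a 156.7
at [0.5336 0.0438 0.1447] yaw -24.1 -> delta [0.002 0.012 0.597] rz -0.0
```

Call:
{"method": "drive_tool", "body": {
  "deltas": "0 0.01 0.15 0 0 0 20; 0 0.01 0.3 0 0 0 20; 0 0.01 0.4 0 0 0 20; 0 0.01 0.5 0 0 0 20; 0 0.01 0.58 0 0 0 20"
}}

```text
time: 49.75
tool_pos: [0.5344, 0.0427, 0.0858]
ee_rot: [-3.141, -0.002, -0.421]
wrist_force: [2.0, -0.4, 0.3]
width: 0.0299
finger_force: 29.9
```

Call:
{"method": "drive_tool", "body": {
  "deltas": "0 0 0.04 0 0 0 20; 0 0 0.08 0 0 0 20; 0 0 0.12 0 0 0 20; 0 0 0.16 0 0 0 20; 0 0 0.2 0 0 0 20"
}}

```text
time: 50.25
tool_pos: [0.5344, 0.0419, 0.0668]
ee_rot: [3.141, -0.003, -0.421]
wrist_force: [1.7, -4.2, 4.7]
width: 0.0297
finger_force: 30.0
```

Call:
{"method": "drive_tool", "body": {
  "deltas": "0 0 0.02 0 0 0 20; 0 0 0.04 0 0 0 20; 0 0 0.06 0 0 0 20; 0 0 0.08 0 0 0 20; 0 0 0.08 0 0 0 20"
}}

```text
time: 50.75
tool_pos: [0.536, 0.0427, 0.0629]
ee_rot: [-3.139, -0.007, -0.421]
wrist_force: [-0.7, -3.3, 17.4]
width: 0.0297
finger_force: 30.0
```

Call:
{"method": "drive_tool", "body": {
  "deltas": "0 0 0.02 0 0 0 20; 0 0 0.04 0 0 0 20; 0 0 0.04 0 0 0 20; 0 0 0.04 0 0 0 20"
}}

```text
time: 51.15
tool_pos: [0.5382, 0.0437, 0.0627]
ee_rot: [-3.135, -0.012, -0.421]
wrist_force: [-2.7, -1.5, 29.1]
width: 0.0297
finger_force: 30.0
```

Call:
{"method": "drive_tool", "body": {
  "deltas": "0 0 0.02 0 0 0 20; 0 0 0.03 0 0 0 20; 0 0 0.03 0 0 0 20; 0 0 0.03 0 0 0 20"
}}

```text
time: 51.55
tool_pos: [0.5396, 0.0442, 0.0625]
ee_rot: [-3.132, -0.015, -0.421]
wrist_force: [-5.0, 0.2, 36.8]
width: 0.0298
finger_force: 30.0
```

Call:
{"method": "drive_tool", "body": {
  "deltas": "0 0 -0.06 0 0 0 20; 0 0 -0.13 0 0 0 20; 0 0 -0.13 0 0 0 46; 0 0 -0.13 0 0 0 46; 0 0 -0.13 0 0 0 46"
}}

```text
time: 52.05
tool_pos: [0.5321, 0.0437, 0.0628]
ee_rot: [-3.141, 0.004, -0.42]
wrist_force: [0.3, -0.9, -0.5]
width: 0.0455
finger_force: 0.0
```

Call:
{"method": "drive_tool", "body": {
  "deltas": "0 0 0 0 0 0 46; 0 0 -0.3 0 0 0 46; 0 0 -0.6 0 0 0 46; 0 0 -0.9 0 0 0 40; 0 0 -0.9 0 0 0 30"
}}

```text
time: 52.55
tool_pos: [0.5361, 0.0431, 0.159]
ee_rot: [-3.137, -0.008, -0.42]
wrist_force: [0.6, -0.0, -0.4]
width: 0.0349
finger_force: 0.0
```

```bash
python3 - <<'E'
from h import *
print(pose()[:3,3])
s=snap('wrist','w17.png'); squares(s)
route([(.4545,.017,.18,-24.1,30,45,2)])
E
```

```text
[0.53606474 0.04312258 0.15903655]
red sq 242 [344.6   7.9] r 0.1011 a -22.3 red-row 337.7
yellow sq 128 [339.8 239. ] r 0.1020 a 157.8 red-row 337.8
blue peg 475 [534.9 131.4] r 0.1284 a -112.0 red-row 338.0
blue sq 187 [454.7 130.9] r 0.1021 a -112.5 red-row 337.5
-0.313 0.283 -0.118 0 0 0 30; -0.626 0.566 -0.237 0 0 0 30; -0.626 0.566 -0.237 0 0 0 30; -0.626 0.566 -0.237 0 0 0 30
-- [0.454 0.017 0.18 ] -24.1
```

Call:
{"method": "drive_tool", "body": {
  "deltas": "-0.3 0.3 -0.1 0 0 0 30; -0.62 0.61 -0.2 0 0 0 30; -0.62 0.61 -0.2 0 0 0 30; -0.62 0.61 -0.2 0 0 0 30"
}}

```text
time: 53.0
tool_pos: [0.4511, 0.0126, 0.1728]
ee_rot: [-3.141, 0.001, -0.421]
wrist_force: [-0.2, -0.7, 0.1]
width: 0.03
finger_force: 0.0
```

```bash
python3 - <<'E'
from h import *
s=snap('wrist'); squares(s); to(.4532,.0125,.072,-24.1)
E
```

```text
yellow sq 121 [276.2 170.8] r 0.1020 a 157.6 red-row 337.6
yellow peg 269 [276.8 214.3] r 0.1283 a 157.7 red-row 337.7
blue peg 493 [453.1  35.8] r 0.1293 a -112.3 red-row 337.7
blue sq 212 [387.  53.] r 0.1020 a -112.3 red-row 337.7
at [0.4516 0.0127 0.1728] yaw -24.12 -> delta [ 0.016 -0.005  1.008] rz -0.0
```

Call:
{"method": "drive_tool", "body": {
  "deltas": "0.015 -0.005 0.35 0 0 0 30; 0.015 -0.005 0.7 0 0 0 30; 0.015 -0.005 1 0 0 0 30; 0.015 -0.005 1 0 0 0 30; 0.015 -0.005 1 0 0 0 12"
}}

```text
time: 53.55
tool_pos: [0.4535, 0.0127, 0.0733]
ee_rot: [3.141, 0.002, -0.42]
wrist_force: [-0.3, -0.3, -0.1]
width: 0.0249
finger_force: 0.0
```

Call:
{"method": "drive_tool", "body": {
  "deltas": "0 0 0 0 0 0 10; 0 0 0 0 0 0 10; 0 0 0 0 0 0 10; 0 0 0 0 0 0 10"
}}

```text
time: 53.95
tool_pos: [0.4551, 0.0122, 0.0758]
ee_rot: [-3.14, -0.004, -0.421]
wrist_force: [1.3, -0.1, 3.4]
width: 0.0132
finger_force: 30.0
```

Call:
{"method": "drive_tool", "body": {
  "deltas": "0 -0.02 0 0 0 0 10; 0 -0.045 0 0 0 0 10; 0 -0.045 0 0 0 0 10; 0 -0.045 0 0 0 0 10"
}}

```text
time: 54.35
tool_pos: [0.4567, 0.016, 0.0758]
ee_rot: [-3.141, -0.004, -0.421]
wrist_force: [1.3, -1.3, 4.8]
width: 0.0133
finger_force: 30.0
```

```bash
python3 - <<'E'
from h import *
ang(); s=snap('wrist'); squares(s)
E
```

```text
TCP r 0.1282 a 155.67 [0.45670316 0.01602148 0.07580669] 0.013332493443907023
yellow sq 266 [279.5 200. ] r 0.1022 a 156.4 red-row 336.4
yellow peg 266 [279.7 278.6] r 0.1302 a 156.3 red-row 336.3
blue sq 501 [448.1  33.5] r 0.1020 a -113.6 red-row 336.4
```

Call:
{"method": "drive_tool", "body": {
  "deltas": "0 -0.005 0 0 0 0 10; 0 -0.005 0 0 0 0 10; 0 -0.005 0 0 0 0 30; 0 -0.005 0 0 0 0 30; 0 -0.005 0 0 0 0 30"
}}

```text
time: 54.9
tool_pos: [0.4547, 0.0171, 0.0733]
ee_rot: [3.141, 0.002, -0.421]
wrist_force: [-0.4, -0.3, -0.0]
width: 0.0296
finger_force: 0.0
```

Call:
{"method": "drive_tool", "body": {
  "deltas": "0 0 0 0 0 0 30; 0 0 -0.3 0 0 0 30; 0 0 -0.6 0 0 0 30; 0 0 -0.95 0 0 0 30; 0 0 -0.95 0 0 0 30"
}}

```text
time: 55.4
tool_pos: [0.4584, 0.0167, 0.1744]
ee_rot: [-3.138, -0.01, -0.421]
wrist_force: [-0.4, -0.0, 0.5]
width: 0.0302
finger_force: 0.0
```

Call:
{"method": "drive_tool", "body": {
  "deltas": "-0.2 0 -0.5 0 0 0 30; -0.2 0 -0.5 0 0 0 30; -0.2 0 -0.5 0 0 0 30; -0.2 0 -0.5 0 0 0 30; -0.2 0 -0.5 0 0 0 30"
}}

```text
time: 55.9
tool_pos: [0.4365, 0.025, 0.2169]
ee_rot: [3.14, 0.004, -0.421]
wrist_force: [0.1, -0.1, -0.0]
width: 0.0301
finger_force: 0.0
```

```bash
python3 - <<'E'
from h import *
s=snap('wrist','w18.png'); squares(s); print(pose()[:3,3])
im=s['img']; hsv=cv2.cvtColor(im,cv2.COLOR_RGB2HSV); q=np.array(proj(s,[.4545,.0175,.09]))
n,l,st,c=cv2.connectedComponentsWithStats(((hsv[...,1]<45)&(hsv[...,2]>140)).astype(np.uint8))
for i in range(1,n):
    if st[i,4]>40 and np.hypot(*(c[i]-q))<60: p=at_z(s,c[i],.035)[:2]-C; print('white',st[i],np.round(c[i],1),np.hypot(*p),np.degrees(np.arctan2(p[1],p[0])))
x,y=map(int,q); big=cv2.resize(im[max(0,y-130):y+60,x-130:x+130,::-1],None,fx=3,fy=3,interpolation=cv2.INTER_CUBIC); cv2.imwrite('pics/c18.png',big)
route([(.44,-.06,.20,20,30,45,0),(.5215,-.1555,.14,65.7,30,45,2)])
E
```

```text
yellow sq 92 [279.2 147. ] r 0.1019 a 156.4 red-row 336.4
yellow peg 186 [279.7 182.7] r 0.1294 a 156.5 red-row 336.5
blue peg 359 [434.6  27.8] r 0.1295 a -113.7 red-row 336.3
blue sq 156 [379.8  43.5] r 0.1023 a -113.6 red-row 336.4
[0.43655231 0.02499345 0.21702205]
white [269 188  20  12 115] [281.5 194.1] 0.15769928089030172 157.20753961422145
0.063 0.127 0.028 0 0 -0.082 30; 0.126 0.254 0.057 0 0 -0.163 30; 0.189 0.381 0.085 0 0 -0.245 30; 0.253 0.508 0.113 0 0 -0.327 30; 0.316 0.635 0.142 0 0 -0.409 30
-0.025 0.139 0.028 0 0 -0.082 30
-- [ 0.44 -0.06  0.2 ] 20.0
0.073 0.196 0.1 0 0 -0.085 30; 0.146 0.392 0.2 0 0 -0.169 30; 0.22 0.588 0.3 0 0 -0.254 30; 0.293 0.784 0.4 0 0 -0.339 30; 0.366 0.98 0.5 0 0 -0.423 30
-0.063 0.199 0.1 0 0 -0.085 30; -0.063 0.199 0.1 0 0 -0.085 30; -0.063 0.199 0.1 0 0 -0.085 30
-- [ 0.522 -0.156  0.14 ] 65.7
```

View pics/c18.png

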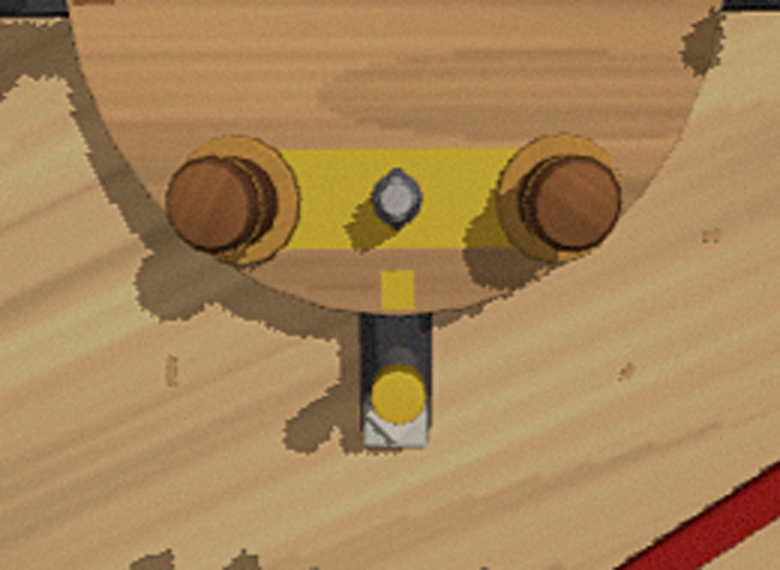

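Yellow peg (397,395) is centred on the stand (396) before the arrow, and both shorts sit flush at (235,200) and (560,200). Last, turn blue to the arrow.

Call:
{"method": "drive_tool", "body": {
  "deltas": "0.06 0.13 0.03 0 0 -0.082 30; 0.13 0.25 0.06 0 0 -0.163 30; 0.19 0.38 0.085 0 0 -0.245 30; 0.25 0.51 0.11 0 0 -0.327 30; 0.32 0.635 0.14 0 0 -0.409 30"
}}

```text
time: 56.45
tool_pos: [0.4401, -0.0466, 0.2036]
ee_rot: [-3.141, 0.002, 0.227]
wrist_force: [0.1, 0.4, 0.6]
width: 0.0298
finger_force: 0.0
```

Call:
{"method": "drive_tool", "body": {
  "deltas": "-0.025 0.14 0.03 0 0 -0.082 30"
}}

```text
time: 56.55
tool_pos: [0.4407, -0.0608, 0.2005]
ee_rot: [-3.14, 0.002, 0.356]
wrist_force: [0.9, -0.7, 0.4]
width: 0.0299
finger_force: 0.0
```

Call:
{"method": "drive_tool", "body": {
  "deltas": "0.07 0.2 0.1 0 0 -0.085 30; 0.15 0.39 0.2 0 0 -0.169 30; 0.22 0.59 0.3 0 0 -0.254 30; 0.29 0.78 0.4 0 0 -0.339 30; 0.366 0.98 0.5 0 0 -0.423 30"
}}

```text
time: 57.05
tool_pos: [0.5091, -0.1402, 0.1501]
ee_rot: [-3.139, 0.0, 1.02]
wrist_force: [-0.7, 0.8, 0.1]
width: 0.0302
finger_force: 0.0
```

Call:
{"method": "drive_tool", "body": {
  "deltas": "-0.063 0.2 0.1 0 0 -0.085 30; -0.063 0.2 0.1 0 0 -0.085 30; -0.063 0.2 0.1 0 0 -0.085 30; -0.063 0.2 0.1 0 0 -0.085 30"
}}

```text
time: 57.45
tool_pos: [0.5225, -0.155, 0.1421]
ee_rot: [-3.141, -0.0, 1.147]
wrist_force: [-0.0, 0.2, -0.5]
width: 0.0299
finger_force: 0.0
```

```bash
python3 - <<'E'
from h import *
s=snap('wrist','w19.png'); squares(s)
hsv=cv2.cvtColor(s['img'],cv2.COLOR_RGB2HSV); m=(hsv[...,0]>105)&(hsv[...,0]<130)&(hsv[...,1]>150)&(hsv[...,2]>60)
n,l,st,c=cv2.connectedComponentsWithStats(m.astype(np.uint8))
for i in range(1,n):
    if st[i,4]>100: p=at_z(s,c[i],.104); print(st[i],c[i],p); to(p[0],p[1],.072,65.7)
E
```

```text
red peg 648 [487.1  32.4] r 0.1294 a -23.6 red-row 336.4
red sq 273 [405.7  51.5] r 0.1018 a -23.5 red-row 336.5
yellow peg 220 [73.2 35.6] r 0.1266 a 155.9 red-row 335.9
yellow sq 136 [150.6  54.1] r 0.1019 a 156.1 red-row 336.1
blue sq 180 [279.5 179. ] r 0.1019 a -113.6 red-row 336.4
blue peg 453 [280.3 229.1] r 0.1277 a -113.5 red-row 336.5
[274 172  12  15 180] [279.5 179. ] [ 0.53740977 -0.11970808  0.104     ]
at [ 0.5226 -0.155   0.1425] yaw 65.76 -> delta [ 0.382 -0.01   0.705] rz 0.001
[269 215  23  27 453] [280.25386313 229.13024283] [ 0.52257164 -0.15394761  0.104     ]
at [ 0.5226 -0.155   0.1425] yaw 65.76 -> delta [ 0.009 -0.005  0.705] rz 0.001
```

Call:
{"method": "drive_tool", "body": {
  "deltas": "0 0 0.3 0 0 0 28; 0 0 0.5 0 0 0 28; 0 0 0.7 0 0 0 28; 0 0 0.7 0 0 0 26"
}}

```text
time: 57.9
tool_pos: [0.5205, -0.1541, 0.0695]
ee_rot: [-3.136, -0.0, 1.148]
wrist_force: [-0.9, -0.4, -0.2]
width: 0.0262
finger_force: 0.0
```

Call:
{"method": "drive_tool", "body": {
  "deltas": "0.01 -0.163 0 0 0 0.08 26; 0.041 -0.323 0 0 0 0.16 26; 0.091 -0.479 0 0 0 0.24 26; 0.161 -0.626 0 0 0 0.32 26; 0.248 -0.764 0 0 0 0.40 26"
}}

```text
time: 58.4
tool_pos: [0.4636, -0.1016, 0.0741]
ee_rot: [3.139, -0.002, 0.514]
wrist_force: [1.2, -0.1, 0.0]
width: 0.0259
finger_force: 0.3
```

Call:
{"method": "drive_tool", "body": {
  "deltas": "0.01 -0.163 0 0 0 0.08 26; 0.041 -0.323 0 0 0 0.16 26; 0.091 -0.479 0 0 0 0.24 26; 0.161 -0.626 0 0 0 0.32 26; 0.248 -0.764 0 0 0 0.40 26"
}}

```text
time: 58.9
tool_pos: [0.4473, -0.0225, 0.0741]
ee_rot: [3.141, -0.003, -0.114]
wrist_force: [-0.6, -0.9, -0.3]
width: 0.026
finger_force: 0.3
```

```bash
python3 - <<'E'
from h import *
ang(); to(.4548,.0170,.073,-24.2)
E
```

```text
TCP r 0.1270 a 173.56 [ 0.44725235 -0.02254723  0.07409935] 0.025985300066556836
at [ 0.4473 -0.0225  0.0741] yaw -6.52 -> delta [ 0.03  -0.401  0.011] rz 0.196
```

Call:
{"method": "drive_tool", "body": {
  "deltas": "-0.015 -0.12 0 0 0 0.06 26; -0.01 -0.24 0.01 0 0 0.12 26; 0.015 -0.33 0.01 0 0 0.17 26; 0.03 -0.4 0.01 0 0 0.196 26; 0.03 -0.4 0.01 0 0 0.196 26"
}}

```text
time: 59.4
tool_pos: [0.455, 0.0172, 0.0729]
ee_rot: [-3.14, -0.003, -0.415]
wrist_force: [0.1, -0.8, 0.3]
width: 0.0263
finger_force: 0.0
```

Call:
{"method": "drive_tool", "body": {
  "deltas": "0 0 0 0 0 0 10; 0 0 0 0 0 0 10; 0 0 0 0 0 0 10; 0 0 0 0 0 0 10; 0 0 0 0 0 0 10"
}}

```text
time: 59.9
tool_pos: [0.4543, 0.0162, 0.0717]
ee_rot: [-3.141, -0.001, -0.416]
wrist_force: [-1.0, -0.1, 5.1]
width: 0.0132
finger_force: 30.0
```

```bash
python3 - <<'E'
from h import *
ang(); to(.4548,.0170,.073,-24.2); squares(snap('wrist'))
E
```

```text
TCP r 0.1304 a 156.02 [0.4543241  0.0162216  0.07172297] 0.013218113194035479
at [0.4543 0.0162 0.0717] yaw -23.86 -> delta [ 0.001 -0.009 -0.013] rz 0.004
red sq 538 [452.3  26.8] r 0.1019 a -113.2 red-row 246.8
yellow sq 118 [97.3 31.2] r 0.1055 a 66.9 red-row 246.9
blue sq 313 [279.3 197.9] r 0.1019 a 156.6 red-row 246.6
```

Call:
{"method": "drive_tool", "body": {
  "deltas": "0 -0.007 0 0 0 0 10; 0 -0.007 0 0 0 0 10; 0 -0.007 0 0 0 0 30; 0 -0.007 0 0 0 0 30; 0 -0.007 0 0 0 0 30"
}}

```text
time: 60.45
tool_pos: [0.4541, 0.017, 0.0704]
ee_rot: [3.141, 0.001, -0.416]
wrist_force: [-0.2, -0.4, -0.1]
width: 0.0297
finger_force: 0.0
```

Call:
{"method": "drive_tool", "body": {
  "deltas": "0 0 0 0 0 0 30; 0 0 -0.3 0 0 0 30; 0 0 -0.6 0 0 0 30; 0 0 -0.95 0 0 0 30; 0 0 -0.95 0 0 0 30"
}}

```text
time: 60.95
tool_pos: [0.4575, 0.0168, 0.1714]
ee_rot: [-3.138, -0.01, -0.416]
wrist_force: [0.4, 0.1, 1.2]
width: 0.03
finger_force: 0.0
```

Call:
{"method": "drive_tool", "body": {
  "deltas": "-0.2 0 -0.5 0 0 0 30; -0.2 0 -0.5 0 0 0 30; -0.2 0 -0.5 0 0 0 30; -0.2 0 -0.5 0 0 0 30; -0.2 0 -0.5 0 0 0 30"
}}

```text
time: 61.45
tool_pos: [0.4354, 0.0251, 0.2139]
ee_rot: [3.14, 0.003, -0.416]
wrist_force: [-0.3, -0.5, -0.0]
width: 0.0302
finger_force: 0.0
```

```bash
python3 - <<'E'
from h import *
s=snap('wrist','w20.png'); squares(s); sd=snap('side')
a=cv2.resize(s['img'][:260],(780,362)); b=cv2.resize(sd['img'][165:265,195:370],(412,235)); sc=snap('scene')['img'][170:270,170:345]; c=cv2.resize(sc,(368,235))
cv2.imwrite('pics/c20.png',np.vstack([a,np.hstack([b,c])])[:,:,::-1])
E
```

```text
red peg 373 [437.1  26. ] r 0.1297 a -113.6 red-row 246.4
red sq 178 [381.  42.] r 0.1022 a -113.5 red-row 246.5
yellow peg 192 [120.3  28.3] r 0.1293 a 66.7 red-row 246.7
yellow sq 95 [176.7  43.1] r 0.1015 a 66.4 red-row 246.4
blue sq 120 [279.5 146.5] r 0.1020 a 156.7 red-row 246.7
blue peg 281 [279.5 181.4] r 0.1286 a 156.5 red-row 246.5
```

View pics/c20.png

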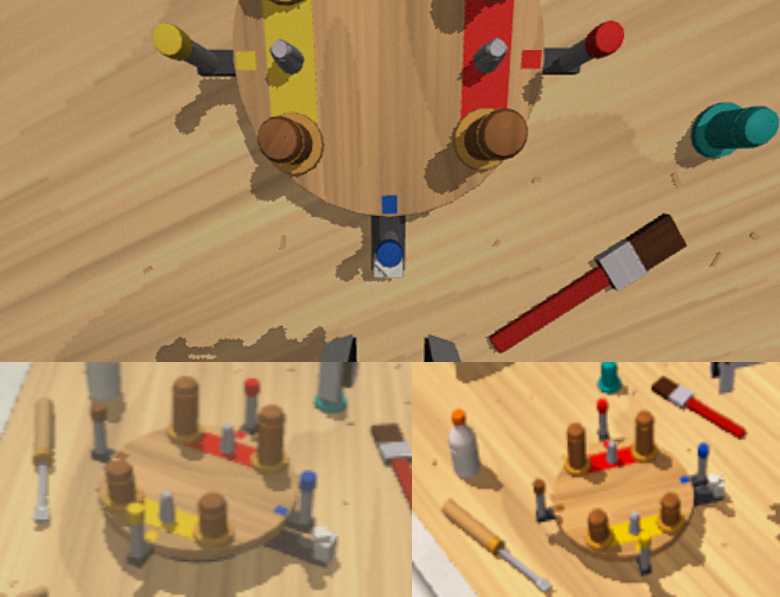

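Blue peg (389,252) is centred on the stand at the arrow, with two longs on red and two shorts on yellow, all flush. Before handing in, I'll check that no finial is left elsewhere.

```bash
python3 - <<'E'
from h import *
for cam in('scene','side'):
    s=snap(cam)
    for t in('long1_mid','short1_mid'):
        for d in finder.look_for(cam,t): print(cam,t,np.round(d['xy']),round(d['confidence'],2),at_z(s,d['xy'],.03)[:2])
    hsv=cv2.cvtColor(s['img'],cv2.COLOR_RGB2HSV); m=((hsv[...,0]>4)&(hsv[...,0]<22)&(hsv[...,1]>150)&(hsv[...,2]<150)).astype(np.uint8)
    n,l,st,c=cv2.connectedComponentsWithStats(cv2.morphologyEx(m,cv2.MORPH_OPEN,np.ones((3,3))))
    print([(int(c[i][0]),int(c[i][1]),int(st[i,4]),np.round(at_z(s,c[i],.03)[:2],2).tolist()) for i in range(1,n) if 60<st[i,4]<900])
E
```

```text
scene long1_mid [194. 202.] 0.66 [ 0.70127358 -0.30729642]
scene short1_mid [293. 233.] 0.57 [0.52254487 0.0240391 ]
[(295, 18, 130, [-0.57, -1.25]), (333, 25, 880, [-0.69, -1.05]), (6, 107, 529, [1.03, -1.34]), (400, 106, 628, [-0.34, -0.25]), (282, 205, 184, [0.47, -0.1]), (249, 209, 163, [0.57, -0.15]), (131, 258, 753, [0.99, -0.22]), (293, 236, 119, [0.53, 0.04]), (260, 245, 171, [0.64, 0.0]), (419, 305, 241, [0.42, 0.47]), (508, 325, 200, [0.28, 0.66]), (525, 322, 131, [0.23, 0.69]), (302, 330, 196, [0.74, 0.31]), (480, 336, 66, [0.37, 0.63]), (493, 342, 70, [0.36, 0.67]), (472, 355, 68, [0.43, 0.65]), (452, 378, 215, [0.53, 0.66]), (290, 409, 98, [0.9, 0.46])]
side short1_mid [289. 239.] 0.7 [0.54362832 0.03513582]
side short1_mid [279. 216.] 0.56 [ 0.57798559 -0.0521002 ]
[(286, 81, 108, [0.63, -0.99])]
```

```bash
python3 -c "
from bench import robot
print(robot.close_job())"
```

```text
the job is handed in; nothing more can be done
None
```

I handed the job in at about 62 s: both long finials are pressed home on the red row and both short ones on the yellow row, with the blue peg at the arrow. The table crept up to about 3° during pressing, so I set red, and later yellow, back at the arrow before turning on.

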